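# Hang the blue bin in the slat panel

### The arm

A 6-joint arm with a two-finger parallel gripper is mounted at the origin on a cart in front of the work surface, level with it; the furniture and walls round the work are solid. World frame = base frame: x ahead of the robot, y to its left, z up, the work surface at z = 0. Lengths are in m, angles in rad, forces in N, time in s.
With the tool pointing down it reaches from about 0.35 to 0.775 m from the base axis. Payload 5.5 kg.
Tool frame: the origin (TCP) lies midway between the tips of the shut fingers; the grasp point (between the pads) lies 19 mm behind it; z points along the fingers, x is the direction in which the jaws open and shut, and the axes are right-handed (so a half turn about z gives the same grasp; the last joint's range is limited). The gripper opens to 85 mm and grips with 20 to 120 N. Pads are 22 mm wide; open, the fingers measure 114 mm over their backs; the gripper's body (76 mm by 85 mm) begins 54 mm behind the grasp point. The pads swing forward as they close: fully open they stand 13 mm farther back than shut.
Start: joints at [-1.355, 0.313, 0.046, 1.304, 0, 1.431], TCP at [0.2, -0.539, 0.231] pointing down, gripper open.
Joint ranges: [-2.76, 2.76], [-0.86, 1.69], [-1.03, 1.26], [-2.2, 2.34], [-1.47, 1.5], [-3.14, 3.14]. Speed limits (rad/s): [2.57, 2.57, 3.14, 3.14, 3.14, 3.14].

### API

Orientations are given as a unit quaternion [w, x, y, z].
In Python, from workcell import env gives the robot as it stands. The module is installed in compiled form; this text tells all that it offers.
- The arm moves only by the tool apply_moves, never from a script. Its argument "moves" is a list of rows, each a list of 3 entries, a list of its own where there are three numbers: the shift along the tool's x, y, z in cm, then the turn about the tool's z in degrees, then the opening, from 0 (shut) to 1 (fully open). In form: [[[x, y, z], yaw, gripper], ...]. A call has exactly 10 rows; each row is the pose to reach, as a shift and turn from the pose commanded when the call began, along the tool's axes at that moment; what a row does not reach only later rows make up. A row lasts 1/8 s, in which the tool goes at most 62.5 mm and 10.7 degrees, less where a joint would pass 70% of its speed; a pose out of reach is approached as far as the arm can. A call with a gripper value outside its range is refused whole. The fingers move at their own pace and stop on an object; "squeeze" is the grip in N (left out, the last holds). Time passes only in rows, so rows that repeat a pose let the fingers close, or fill a call up. It gives the time, the measured TCP pose, the force and the opening at its end, in the units of the state.
- env.get_state(): the state, without advancing time (a new reading comes with each control period).
- env.read_camera(name): name is "side" or "top"; returns a dict with "pixels" (400x640x3 uint8, red, green, blue), "fov_y" (degrees; the focal length in pixels is half the picture's height over the tangent of half this angle, whatever the lens; pixels are square), "cx", "cy" (the principal point, pixels), "dist" ([k1, k2, p1, p2, k3] as OpenCV has them; the pictures are not rectified), "world_from_camera" (4x4, takes a point from camera to world coordinates). Camera axes: x right, y down, z forward; pixel columns grow to the right and rows downward; lengths in m; the calibration is good to about 2 mm. A picture is of the moment at which its call begins. There is no depth.
- env.hand_in(): hands the job in, once; it reports no verdict.
The state is a dict: "clock": time; "joint_pos": joint angles; "qvel": joint speeds; "tau": joint torques, N m; "tcp_pos": TCP position; "orientation": TCP orientation; "wrist_force": force on the tool from outside, world axes, zero at the start; "ft_torque": the same for the moment, N m; "finger_gap": finger opening in m.
Only numpy, scipy, OpenCV 4.12 (cv2) and the standard library are available. Lean on these libraries where they do the work, as an engineer would, in place of code of your own. Each camera call takes 0.05 s, during which the arm holds its last target.

### The job

Hang the empty blue bin in the upper groove of the slat panel: tilt its front up, slip the upturned lip at its back into the groove near the middle of the panel, then rotate the bin down until it hangs level with its back against the panel, and let go. Leave the yellow bin where it stands.

Things in the scene. Friction and masses are not known exactly. Their poses are not given: they have to be found in the camera images.
- blue_bin: Blue open bin, loose, 100 g: 100 deep (x), 52 wide (y), 50 high, walls 3, standing upright. Origin: centre of its underside; z up, -x = low front (30 high, white label), +x = back, turned roughly away from the robot. Grip it across the 52 mm width from above, about x = -10, z = 34; side walls are flat, full height from x = -20 back. The gripper then tilts with the bin, over the panel's top.
- blue_lip (a point): Middle of the top edge of the blue bin's lip, (61, 0, 78) mm in the bin's frame, same axes. From the top of the bin's back (x = 50) a tongue, 46 wide and 5 thick (z = 45 to 50), runs back to x = 63 and ends in this upturned lip, 4 thick (x = 59 to 63), top at z = 78.
- yellow_bin: Yellow bin of exactly the same shape, size and origin as the blue one, loose; to be left alone.
- upper_groove (a point): Fixed panel 170 wide, 186 high, front slats 5 thick. Point: front face, mid-width, lower edge of the upper groove, 140 over the worktop; x into the panel, z up. Opening z 0 to 26, slats above to 46 and below to -44, cavity behind to x = 51. The 33 high lip enters only tilted: front up 30 to 45 deg, lip first, rising. Hung: tongue on the edge, lip behind the upper slat, front drooping 4 deg.

How it is judged:
By the outcome, as a careful person would: the job done as asked, in the order asked, and still so for the second after the job is handed in, with the robot touching nothing.
It also fails if it takes over 35 s, if anything falls off the work surface, if the arm or the gripper's body presses on something with over 40 N, if the wrist force passes 120 N, or if a joint passes its speed limit or range.

## Working session

There is one attempt and no reset: what is moved stays moved. The work goes in short steps, Python scripts to look and compute and a tool call to move; the robot and the scene stay as the last step left them, time stands still between calls to the robot, and variables do not carry over. Pictures are saved under pics/ and viewed, and the job is handed in when it is done.

Besides the shell and the picture viewer there is one more tool, called after "Call:" as name([rows], argument=value, ...), one row to a line, values as JSON. apply_moves: Moves the arm, as the interface text tells. Its arguments: {"type":"object","properties":{"moves":{"type":"array","items":{"type":"array"}},"squeeze":{"type":"number"}},"required":["moves"]}

```bash
mkdir -p pics
cat > h.py <<'E'
import numpy as np,cv2
from workcell import env
def cam(n,save=None):
    c=env.read_camera(n); 
    if save: cv2.imwrite(f'pics/{save}.png',c['pixels'][:,:,::-1])
    f=200/np.tan(np.radians(c['fov_y'])/2); c['K']=np.array([[f,0,c['cx']],[0,f,c['cy']],[0,0,1]]); c['D']=np.array(c['dist'],float); c['T']=np.array(c['world_from_camera']); return c
def ray(c,uv):
    p=cv2.undistortPoints(np.array(uv,float).reshape(-1,1,2),c['K'],c['D']).reshape(-1,2)
    d=np.c_[p,np.ones(len(p))]@c['T'][:3,:3].T
    return c['T'][:3,3],d
def onz(c,uv,z):
    o,d=ray(c,uv); return o+d*((z-o[2])/d[:,2])[:,None]
def onplane(c,uv,p,n):
    o,d=ray(c,uv); return o+d*(((p-o)@n)/(d@n))[:,None]
def proj(c,X):
    W=np.linalg.inv(c['T']); r=cv2.Rodrigues(W[:3,:3])[0]
    return cv2.projectPoints(np.array(X,float).reshape(-1,1,3),r,W[:3,3],c['K'],c['D'])[0].reshape(-1,2)
def tri(c1,u1,c2,u2):
    o1,d1=ray(c1,[u1]);o2,d2=ray(c2,[u2]);d1=d1[0];d2=d2[0]
    s=np.linalg.lstsq(np.c_[d1,-d2],o2-o1,rcond=None)[0]
    a=o1+s[0]*d1;b=o2+s[1]*d2; return (a+b)/2,np.linalg.norm(a-b)
E
python3 - <<'E'
from h import *
for n in('top','side'):
    c=cam(n,n+'0'); print(n,c['T'].round(3).tolist(),c['fov_y'],c['D'])
s=env.get_state(); print({k:np.round(v,3).tolist() for k,v in s.items()})
E
```

```text
top [[-0.019, -0.982, 0.19, 0.324], [-0.999, 0.014, -0.031, 0.283], [0.028, -0.19, -0.981, 0.925], [0.0, 0.0, 0.0, 1.0]] 56.97402244207253 [-0.02568074  0.          0.          0.          0.        ]
side [[-0.999, 0.036, -0.031, 0.539], [0.046, 0.52, -0.853, 0.996], [-0.014, -0.854, -0.521, 0.572], [0.0, 0.0, 0.0, 1.0]] 45.885518610675234 [0.01625084 0.         0.         0.         0.        ]
{'clock': 0.1, 'joint_pos': [-1.355, 0.314, 0.045, 1.304, -0.0, 1.431], 'qvel': [-0.002, -0.003, 0.002, 0.002, 0.001, 0.001], 'tau': [0.003, -48.172, 29.925, 0.013, -0.0, -0.0], 'tcp_pos': [0.2, -0.539, 0.23], 'orientation': [-0.001, 0.821, -0.571, -0.001], 'wrist_force': [-0.029, -0.241, 0.336], 'ft_torque': [0.025, 0.023, 0.039], 'finger_gap': 0.086}
```

View pics/top0.png

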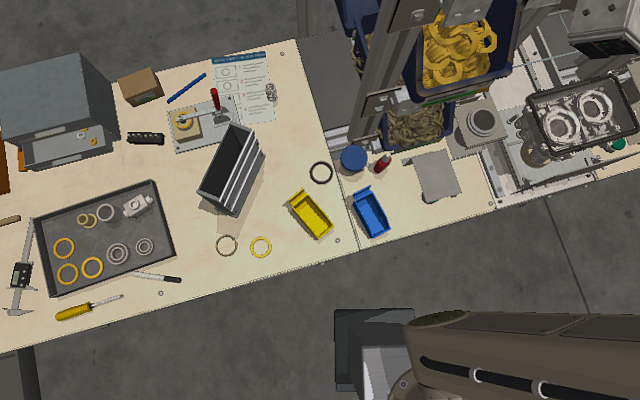

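View pics/side0.png

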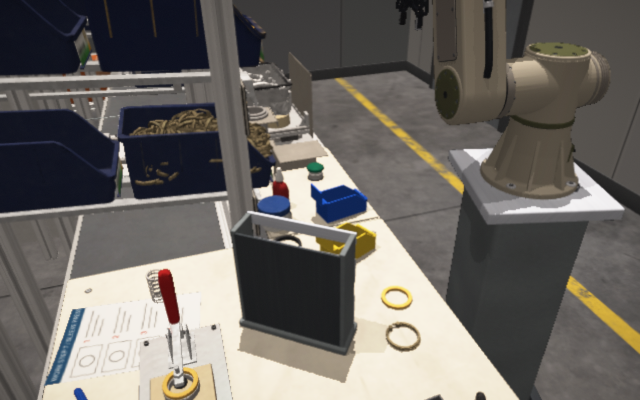

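Run:
```python
from h import *
a=cv2.imread('pics/top0.png')[110:280,180:420]; cv2.imwrite('pics/t0c.png',cv2.resize(a,None,fx=3.3,fy=3.3,interpolation=2))
a=cv2.imread('pics/side0.png')[150:360,220:430]; cv2.imwrite('pics/s0c.png',cv2.resize(a,None,fx=2.8,fy=2.8,interpolation=2))
```

```text
(no output)
```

View pics/t0c.png

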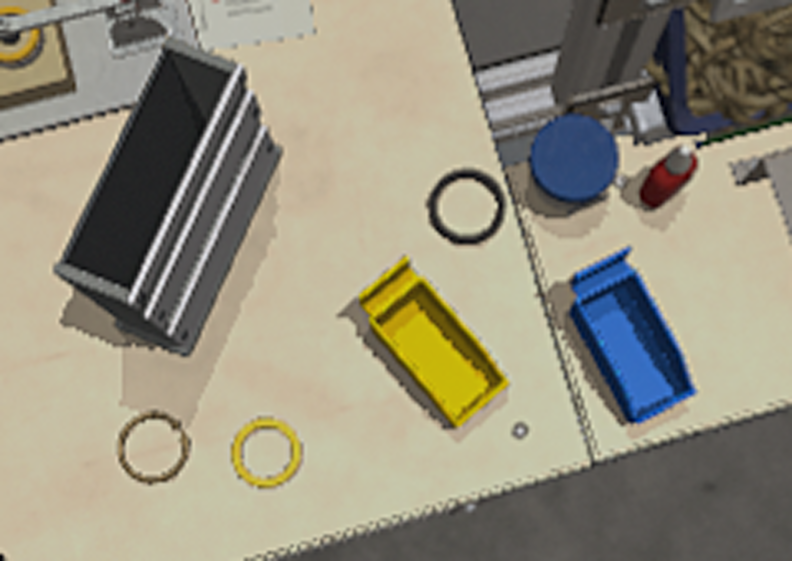

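View pics/s0c.png

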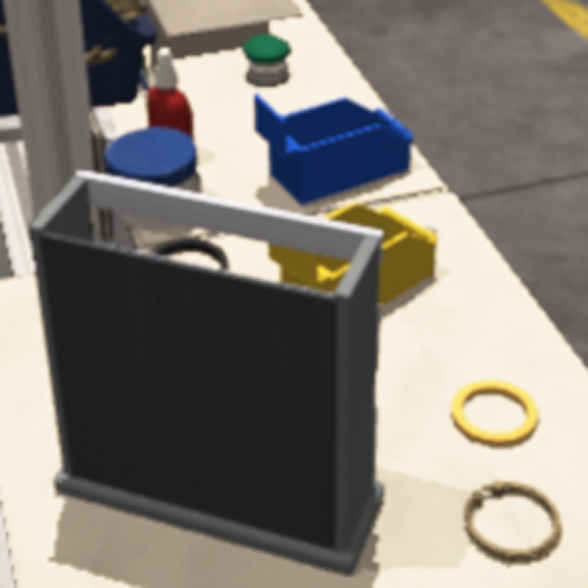

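Run:
```python
from h import *
c=cam('top')
t=lambda *P:[(x/3.3+180,y/3.3+110) for x,y in P]
print('panel front top, back top',onz(c,t((241,66),(136,302),(172,40),(58,268)),.186).round(4).tolist())
b=onz(c,t((241,66),(136,302)),.186); print(np.linalg.norm(b[1]-b[0]))
print('slat2 bottom? ', onz(c,t((280,150),(188,352)),.0).round(4).tolist())
print('lip',onz(c,t((574,279),(628,249)),.078).round(4).tolist())
print('front rim z.03',onz(c,t((639,422),(692,391)),.03).round(4).tolist())
print('table edge',onz(c,t((250,560),(592,462),(790,405)),0).round(4).tolist())
hsv=cv2.cvtColor(c['pixels'],cv2.COLOR_RGB2HSV)
m=cv2.inRange(hsv,(105,120,60),(125,255,255)); m[:, :330]=0;m[:170]=0;m[260:]=0
n,l,st,ce=cv2.connectedComponentsWithStats(m); print(st,ce)
i=1+np.argmax(st[1:,4]); pts=np.argwhere(l==i)[:,::-1]
print(cv2.approxPolyDP(cv2.convexHull(pts.astype(np.int32)),2,True).reshape(-1,2).tolist())
```

```text
panel front top, back top [[0.6282, 0.3993, 0.186], [0.4745, 0.4613, 0.186], [0.6464, 0.4439, 0.186], [0.4966, 0.5102, 0.186]]
0.16574664941204886
slat2 bottom?  [[0.6338, 0.3965, 0.0], [0.4728, 0.4652, 0.0]]
lip [[0.5091, 0.1765, 0.078], [0.5306, 0.1367, 0.078]]
front rim z.03 [[0.4106, 0.1262, 0.03], [0.433, 0.0854, 0.03]]
table edge [[0.3156, 0.4159, 0.0], [0.3838, 0.1582, 0.0], [0.4246, 0.0032, 0.0]]
[[     0      0    640    400 255019]
 [   352    170      6      1      6]
 [   353    185     38     53    975]] [[319.3052949  199.45130755]
 [354.5        170.        ]
 [370.21128205 212.4174359 ]]
[[390, 228], [372, 237], [353, 205], [354, 193], [370, 185]]
```

```bash
cat > plan.py <<'E'
import numpy as np,heapq
# panel frame mm: x into panel, z up from groove edge
obs=[(0,5,-44,0),(0,5,26,46),(51,56,-140,46)]
def line(a,b): 
    n=int(np.hypot(b[0]-a[0],b[1]-a[1]))+1; return np.linspace(a,b,n+1)
V=[(-50,30),(-20,50),(59,50),(59,78),(63,78),(63,45),(50,45),(50,0),(-50,0)]
P=np.vstack([line(V[i],V[(i+1)%len(V)]) for i in range(len(V))])-np.array([50,45])
corn=np.array([(0,0),(5,0),(0,-44),(0,26),(5,26),(0,46),(5,46)],float)
rects=[(-50,50,0,45),(-20,50,0,50),(50,63,45,50),(59,63,45,78)]
def sd(pts,r):
    dx=np.maximum(r[0]-pts[:,0],pts[:,0]-r[1]);dz=np.maximum(r[2]-pts[:,1],pts[:,1]-r[3])
    return np.hypot(np.maximum(dx,0),np.maximum(dz,0))+np.minimum(np.maximum(dx,dz),0)
def clear(x,z,th):
    c,s=np.cos(np.radians(th)),np.sin(np.radians(th))
    R=np.array([[c,s],[-s,c]])  # front(-x) up
    Q=P@R.T+[x,z]
    m=min(sd(Q,o).min() for o in obs)
    C=(corn-[x,z])@R+[50,45]
    return min(m,min(sd(C,r).min() for r in rects))
xs=np.arange(-50,9,1.5);zs=np.arange(-30,21,1.5);ths=np.arange(0,49,3)
if __name__=='__main__':
    G=np.array([[[clear(x,z,t) for t in ths] for z in zs] for x in xs])
    gi=[(i,j,0) for i,x in enumerate(xs) for j,z in enumerate(zs) if -1.6<x<=-0.4 and 0.3<z<2]
    for tmax in (30,33,36,39,42,45):
      best={};par={};h=[]
      k0=list(ths).index(tmax)
      st=[(0,j,k0) for j in range(len(zs))]
      # widest path from start (theta<=tmax only decreasing allowed)
      for s in st: heapq.heappush(h,(-min(G[s],8),s,None))
      while h:
        d,n,p=heapq.heappop(h)
        if n in best: continue
        best[n]=-d;par[n]=p
        if n in gi: break
        i,j,k=n
        for a in(-1,0,1):
          for b in(-1,0,1):
            for e in(-1,0):
              m=(i+a,j+b,k+e)
              if (a or b or e) and 0<=m[0]<len(xs) and 0<=m[1]<len(zs) and 0<=m[2] and m not in best:
                heapq.heappush(h,(-min(-d,G[m]),m,n))
      path=[];q=n
      while q: path.append(q);q=par[q]
      print(tmax,best[n],n in gi)
      path=path[::-1]
      if tmax in(36,42): print([(xs[i],zs[j],int(ths[k]),round(G[i,j,k],1)) for i,j,k in path])
E
python3 plan.py
```

```text
Traceback (most recent call last):
  File "plan.py", line 41, in <module>
    heapq.heappush(h,(-min(-d,G[m]),m,n))
    ~~~~~~~~~~~~~~^^^^^^^^^^^^^^^^^^^^^^^
TypeError: '<' not supported between instances of 'tuple' and 'NoneType'
```

Run:
```python
from h import *
c=cam('top');s=cam('side')
t=lambda x,y:(x/3.3+180,y/3.3+110)
u=lambda x,y:(x/2.8+220,y/2.8+150)
for n,a,b in (('frontfar',(241,66),(80,173)),('frontnear',(136,302),(381,235)),('backfar',(172,40),(37,232)),('backnear',(58,268),(342,296))): print(n,tri(c,t(*a),s,u(*b)))
print('lip end left/right', tri(c,t(628,249),s,u(257,96)), tri(c,t(574,279),s,u(272,133)))
```

```text
frontfar (array([0.62822449, 0.39974485, 0.18342252]), np.float64(0.001921598931655874))
frontnear (array([0.47396264, 0.46279691, 0.18104731]), np.float64(0.0030901292930895553))
backfar (array([0.64733727, 0.4454769 , 0.17902017]), np.float64(0.003962809516309112))
backnear (array([0.49673073, 0.51143243, 0.18224375]), np.float64(0.0015575016011022133))
lip end left/right (array([0.52974862, 0.13651496, 0.07490435]), np.float64(0.00325986341892609)) (array([0.51545781, 0.17406662, 0.06337167]), np.float64(0.006350283386187675))
```

```bash
sed -i 's/,s,None))/,s,(-1,)))/; s/while q: /while len(q)==3: /' plan.py; python3 plan.py
```

```text
30 0.5 True
33 0.5 True
36 0.5 True
[(np.float64(-50.0), np.float64(-28.5), 36, np.float64(20.1)), (np.float64(-48.5), np.float64(-27.0), 36, np.float64(18.6)), (np.float64(-47.0), np.float64(-25.5), 36, np.float64(17.1)), (np.float64(-45.5), np.float64(-24.0), 36, np.float64(15.6)), (np.float64(-44.0), np.float64(-22.5), 36, np.float64(14.1)), (np.float64(-42.5), np.float64(-21.0), 36, np.float64(12.6)), (np.float64(-41.0), np.float64(-19.5), 36, np.float64(11.1)), (np.float64(-39.5), np.float64(-18.0), 36, np.float64(9.6)), (np.float64(-38.0), np.float64(-16.5), 36, np.float64(8.5)), (np.float64(-36.5), np.float64(-15.0), 36, np.float64(7.7)), (np.float64(-35.0), np.float64(-13.5), 36, np.float64(7.4)), (np.float64(-33.5), np.float64(-12.0), 36, np.float64(7.0)), (np.float64(-32.0), np.float64(-10.5), 36, np.float64(6.7)), (np.float64(-30.5), np.float64(-9.0), 36, np.float64(6.4)), (np.float64(-29.0), np.float64(-7.5), 36, np.float64(6.1)), (np.float64(-27.5), np.float64(-6.0), 36, np.float64(5.7)), (np.float64(-26.0), np.float64(-4.5), 36, np.float64(5.4)), (np.float64(-24.5), np.
[... 3100 characters left out ...]
loat64(-8.0), np.float64(12.0), 30, np.float64(4.7)), (np.float64(-8.0), np.float64(10.5), 27, np.float64(4.5)), (np.float64(-6.5), np.float64(10.5), 24, np.float64(4.8)), (np.float64(-6.5), np.float64(9.0), 21, np.float64(4.4)), (np.float64(-5.0), np.float64(9.0), 18, np.float64(4.7)), (np.float64(-5.0), np.float64(7.5), 15, np.float64(4.1)), (np.float64(-5.0), np.float64(6.0), 12, np.float64(3.4)), (np.float64(-5.0), np.float64(4.5), 9, np.float64(2.5)), (np.float64(-3.5), np.float64(3.0), 6, np.float64(2.1)), (np.float64(-3.5), np.float64(3.0), 3, np.float64(1.7)), (np.float64(-2.0), np.float64(1.5), 0, np.float64(1.5)), (np.float64(-0.5), np.float64(1.5), 0, np.float64(0.5))]
45 0.5 True
```

```bash
cat >> h.py <<'E'
from scipy.spatial.transform import Rotation as Ro
def pose():
    s=env.get_state(); q=np.array(s['orientation']); R=Ro.from_quat(q[[1,2,3,0]]).as_matrix()
    return np.array(s['tcp_pos']),R,s
def shift(target,psi=None):
    p,R,s=pose(); d=R.T@(np.array(target)-p)*100
    cur=np.degrees(np.arctan2(R[1,0],R[0,0]))
    print('t',round(s['clock'],2),'tcp',p.round(4),'psi',round(cur,1),'tiltz',R[:,2].round(3),'F',np.round(s['wrist_force'],1),'gap',round(s['finger_gap'],4),'j',np.degrees(s['joint_pos']).round(0))
    print(' shift cm',d.round(2), 'yaw',None if psi is None else round(-((psi-cur+360)%360),1), 'or +360')
E
python3 -c "
from h import *
shift([.457,.124,.12],-62.2)
shift([.42,-.20,.23],-66)"
```

```text
t 0.25 tcp [ 0.2003 -0.5388  0.2309] psi -69.6 tiltz [-0.     0.001 -1.   ] F [ 0.7 -0.4  0.7] gap 0.0856 j [-78.  18.   3.  75.   0.  82.]
 shift cm [-53.17 -47.15  11.14] yaw -7.4 or +360
t 0.25 tcp [ 0.2003 -0.5388  0.2309] psi -69.6 tiltz [-0.     0.001 -1.   ] F [ 0.7 -0.4  0.7] gap 0.0856 j [-78.  18.   3.  75.   0.  82.]
 shift cm [-24.1  -32.4    0.11] yaw -3.6 or +360
```

Call:
apply_moves([
  [[-3.4, -4.6, 0], 0, 1],
  [[-6.8, -9.2, 0], 0, 1],
  [[-10.2, -13.8, 0], -1, 1],
  [[-13.6, -18.4, 0], -1, 1],
  [[-17, -23, 0], -2, 1],
  [[-20.5, -27.6, 0], -3, 1],
  [[-24.1, -32.4, 0], -4, 1],
  [[-29, -35, 0], -5, 1],
  [[-34, -37.5, 0], -6, 1],
  [[-39, -40, 2], -7, 1],
], squeeze=20)

```text
clock: 1.5
tcp_pos: [0.4406, -0.0326, 0.2124]
orientation: [-0.001, 0.855, -0.519, 0.002]
wrist_force: [1.2, 0.1, 0.3]
finger_gap: 0.0851
```

```bash
python3 -c "
from h import *
shift([.457,.124,.012],-62.2)
"
```

```text
t 1.5 tcp [ 0.4406 -0.0326  0.2124] psi -62.6 tiltz [ 0.004 -0.001 -1.   ] F [1.2 0.1 0.3] gap 0.0851 j [-15.   3. -18.  68.  -0. 138.]
 shift cm [-13.2   -8.61  20.03] yaw -0.4 or +360
```

Call:
apply_moves([
  [[-4, -2.6, 4], 0, 1],
  [[-8, -5.2, 8], 0, 1],
  [[-11.5, -7.5, 10.5], 0, 1],
  [[-13.2, -8.6, 12], 0, 1],
  [[-13.2, -8.6, 15], 0, 1],
  [[-13.2, -8.6, 18], 0, 1],
  [[-13.2, -8.6, 20], 0, 1],
  [[-13.2, -8.6, 20], 0, 1],
  [[-13.2, -8.6, 20], 0, 0.5],
  [[-13.2, -8.6, 20], 0, 0.2],
], squeeze=20)

```text
clock: 2.75
tcp_pos: [0.4561, 0.1227, 0.0124]
orientation: [-0.001, 0.854, -0.52, 0.001]
wrist_force: [-1.2, 1.6, 22.3]
finger_gap: 0.0519
```

```bash
python3 -c "
from h import *
shift([.457,.124,.012],-62.2)
cam('top','t1');a=cv2.imread('pics/t1.png')[150:280,280:460]; cv2.imwrite('pics/t1c.png',cv2.resize(a,None,fx=4,fy=4,interpolation=2))
"
```

```text
t 2.75 tcp [0.4561 0.1227 0.0124] psi -62.6 tiltz [ 0.002  0.    -1.   ] F [-1.2  1.6 22.3] gap 0.0519 j [  5.  17. -32.  40.  -0. 158.]
 shift cm [-0.07 -0.14  0.04] yaw -0.4 or +360
```

View pics/t1c.png

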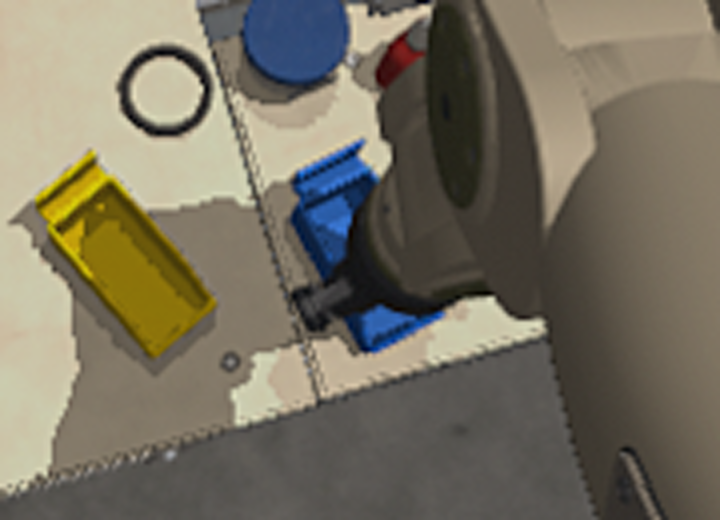

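```bash
python3 -c "
from h import *
n=np.array([np.cos(np.radians(67)),np.sin(np.radians(67))])
f=np.array([.5514,.4303])
print(f-.038*n)
shift([*(f-.038*n),.24],157)
"
```

```text
[0.53655222 0.39532082]
t 2.8 tcp [0.4562 0.1227 0.0125] psi -62.6 tiltz [ 0.002  0.    -1.   ] F [-0.6  0.   3.6] gap 0.0521 j [  5.  17. -32.  40.   0. 158.]
 shift cm [-20.49 -19.72 -22.73] yaw -219.6 or +360
```

Call:
apply_moves([
  [[0, 0, -5], 0, 0.2],
  [[0, 0, -11], 0, 0.2],
  [[0, 0, -17], -10, 0.2],
  [[-1, -1, -22], -20, 0.2],
  [[-2, -2, -22.7], -30, 0.2],
  [[-4, -4, -22.7], -40, 0.2],
  [[-7, -7, -22.7], -50, 0.2],
  [[-10, -10, -22.7], -60, 0.2],
  [[-13, -13, -22.7], -70, 0.2],
  [[-16, -16, -22.7], -80, 0.2],
])

```text
clock: 4.05
tcp_pos: [0.5237, 0.3395, 0.2387]
orientation: [0.0, 0.988, 0.154, 0.0]
wrist_force: [1.2, -1.1, -0.6]
finger_gap: 0.0518
```

```bash
python3 -c "
from h import *
n=np.array([np.cos(np.radians(67)),np.sin(np.radians(67))])
f=np.array([.5514,.4303])
shift([*(f-.038*n),.24],157)
"
```

```text
t 4.05 tcp [0.5237 0.3395 0.2387] psi 17.7 tiltz [ 0.001 -0.    -1.   ] F [ 1.2 -1.1 -0.6] gap 0.0518 j [26. 23. 12. 78. -0. 98.]
 shift cm [ 2.92 -4.92 -0.13] yaw -139.3 or +360
```

Call:
apply_moves([
  [[0, 0, 0], -10.5, 0.2],
  [[0, 0, 0], -21, 0.2],
  [[0, 0, 0], -31.5, 0.2],
  [[0.5, -1, 0], -42, 0.2],
  [[1, -2, 0], -52.5, 0.2],
  [[1.5, -3, 0], -63, 0.2],
  [[2, -4, 0], -73.5, 0.2],
  [[2.5, -4.5, 0], -84, 0.2],
  [[2.9, -4.9, 0], -94.5, 0.2],
  [[2.9, -4.9, 0], -105, 0.2],
])

```text
clock: 5.3
tcp_pos: [0.5366, 0.394, 0.2384]
orientation: [0.0, 0.479, 0.878, 0.0]
wrist_force: [-0.7, 0.4, -0.8]
finger_gap: 0.0521
```

```bash
python3 -c "
from h import *
n=np.array([np.cos(np.radians(67)),np.sin(np.radians(67))])
f=np.array([.5514,.4303])
shift([*(f-.038*n),.21],157)
"
```

```text
t 5.3 tcp [0.5366 0.394  0.2384] psi 122.7 tiltz [ 0.  0. -1.] F [-0.7  0.4 -0.8] gap 0.0521 j [29. 29. 19. 81. -0. -3.]
 shift cm [0.11 0.07 2.84] yaw -34.3 or +360
```

Finish the turn, then lower to about 6 mm above contact and look.

Call:
apply_moves([
  [[0, 0, 0], -10, 0.2],
  [[0, 0, 0], -20, 0.2],
  [[0, 0, 0], -30, 0.2],
  [[0.1, 0.1, 1], -34.3, 0.2],
  [[0.1, 0.1, 2], -34.3, 0.2],
  [[0.1, 0.1, 3], -34.3, 0.2],
  [[0.1, 0.1, 3.4], -34.3, 0.2],
  [[0.1, 0.1, 3.4], -34.3, 0.2],
  [[0.1, 0.1, 3.4], -34.3, 0.2],
  [[0.1, 0.1, 3.4], -34.3, 0.2],
])

```text
clock: 6.55
tcp_pos: [0.5371, 0.3952, 0.2047]
orientation: [0.0, 0.202, 0.979, 0.0]
wrist_force: [0.3, -0.8, -1.1]
finger_gap: 0.0519
```

```bash
python3 -c "
from h import *
n=np.array([np.cos(np.radians(67)),np.sin(np.radians(67))])
f=np.array([.5514,.4303])
shift([*(f-.038*n),.176],157)
for m,b in(('top',(100,260,160,340)),('side',(90,330,170,430))):
  cam(m,m+'2');a=cv2.imread(f'pics/{m}2.png')[b[0]:b[1],b[2]:b[3]]; cv2.imwrite(f'pics/{m}2c.png',cv2.resize(a,None,fx=2.4,fy=2.4,interpolation=2))
"
```

```text
t 6.55 tcp [0.5371 0.3952 0.2047] psi 156.7 tiltz [ 0.001  0.    -1.   ] F [ 0.3 -0.8 -1.1] gap 0.0519 j [ 29.  29.  15.  76.  -0. -37.]
 shift cm [ 0.05 -0.01  2.87] yaw -0.3 or +360
```

View pics/top2c.png

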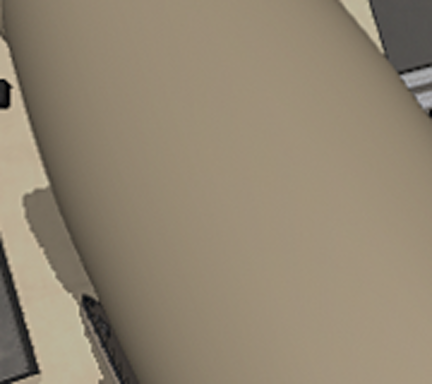

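View pics/side2c.png

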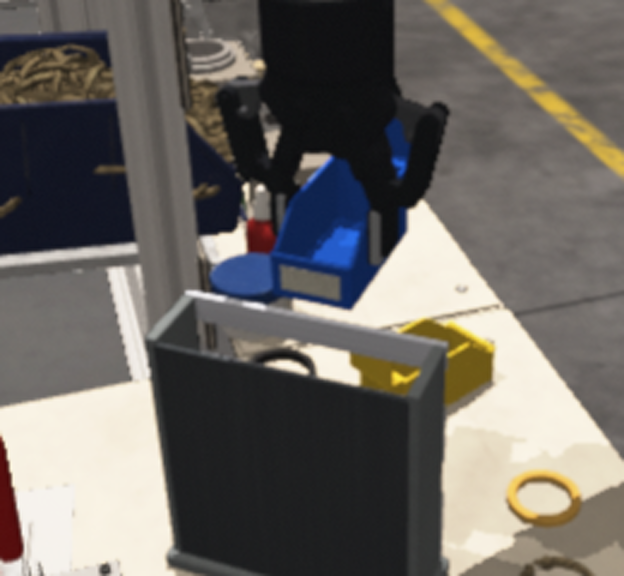

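```bash
python3 -c "
from h import *
n=np.array([np.cos(np.radians(67)),np.sin(np.radians(67))])
s=cam('side');u=lambda x,y:(x/2.4+170,y/2.4+90)
a=onz(s,[u(275,297),u(350,307)],.192);b=onz(s,[u(190,292),u(445,345)],.186)
print(a.round(4),b.round(4),a[:,:2]@n,b[:,:2]@n, np.array([.5514,.4303])@n)
"
```

```text
[[0.5725 0.4223 0.192 ]
 [0.5276 0.4361 0.192 ]] [[0.6258 0.4041 0.186 ]
 [0.4742 0.4697 0.186 ]] [0.61241514 0.60755857] [0.61647027 0.6176656 ] 0.6115423826895706
```

Call:
apply_moves([
  [[0, 0.4, 0], 0, 0.2],
  [[0, 0.7, 0], 0, 0.2],
  [[0, 0.7, 0.4], 0, 0.2],
  [[0, 0.7, 0.8], 0, 0.2],
  [[0, 0.7, 1.1], 0, 0.2],
  [[0, 0.7, 1.4], 0, 0.2],
  [[0, 0.7, 1.6], 0, 0.2],
  [[0, 0.7, 1.8], 0, 0.2],
  [[0, 0.7, 1.8], 0, 0.2],
  [[0, 0.7, 1.8], 0, 0.2],
])

```text
clock: 7.95
tcp_pos: [0.5389, 0.3988, 0.1893]
orientation: [0.001, 0.203, 0.979, -0.002]
wrist_force: [-6.8, -11.4, 16.2]
finger_gap: 0.0521
```

```bash
python3 -c "
from h import *
shift([0.54,.40,.18],157)
for m,b in(('side',(90,330,170,430)),):
  cam(m,m+'3');a=cv2.imread(f'pics/{m}3.png')[b[0]:b[1],b[2]:b[3]]; cv2.imwrite(f'pics/{m}3c.png',cv2.resize(a,None,fx=2.4,fy=2.4,interpolation=2))
"
```

```text
t 7.95 tcp [0.5389 0.3988 0.1893] psi 156.6 tiltz [ 0.001 -0.004 -1.   ] F [ -6.8 -11.4  16.2] gap 0.0521 j [ 30.  30.  14.  75.  -0. -37.]
 shift cm [-0.05  0.16  0.93] yaw -0.4 or +360
```

View pics/side3c.png

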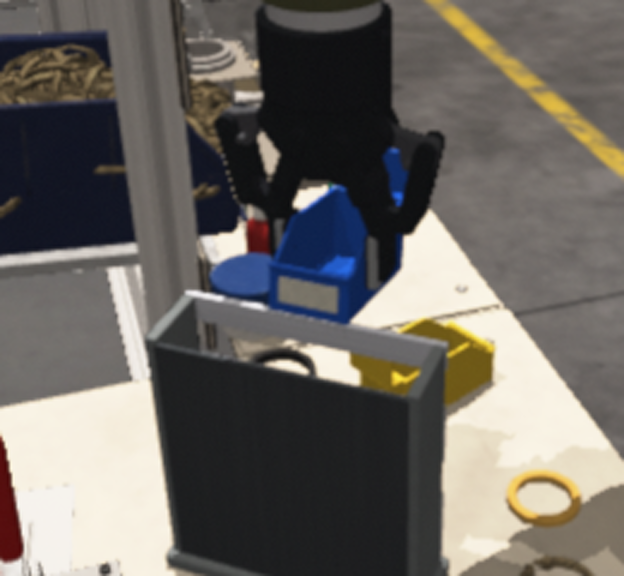

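Call:
apply_moves([
  [[0, 0, 0.2], 0, 0.2],
  [[0, 0, 0.4], 0, 0.2],
  [[0, 0, 0.6], 0, 0.2],
  [[0, 0, 0.8], 0, 0.2],
  [[0, 0, 1.0], 0, 0.2],
  [[0, 0, 1.1], 0, 0.2],
  [[0, 0, 1.2], 0, 0.2],
  [[0, 0, 1.2], 0, 0.2],
  [[0, 0, 1.2], 0, 0.2],
  [[0, 0, 1.2], 0, 0.2],
])

```text
clock: 9.25
tcp_pos: [0.5386, 0.3981, 0.1762]
orientation: [0.0, 0.203, 0.979, -0.003]
wrist_force: [-6.7, -12.9, 11.9]
finger_gap: 0.052
```

```bash
python3 -c "
from h import *
shift([0.54,.40,.18],157)
for m,b in(('side',(90,330,170,430)),):
  cam(m,m+'4');a=cv2.imread(f'pics/{m}4.png')[b[0]:b[1],b[2]:b[3]]; cv2.imwrite(f'pics/{m}4c.png',cv2.resize(a,None,fx=2.4,fy=2.4,interpolation=2))
"
```

```text
t 9.25 tcp [0.5386 0.3981 0.1762] psi 156.6 tiltz [-0.001 -0.005 -1.   ] F [ -6.7 -12.9  11.9] gap 0.052 j [ 30.  30.  13.  73.  -0. -37.]
 shift cm [-0.06  0.23 -0.38] yaw -0.4 or +360
```

View pics/side4c.png

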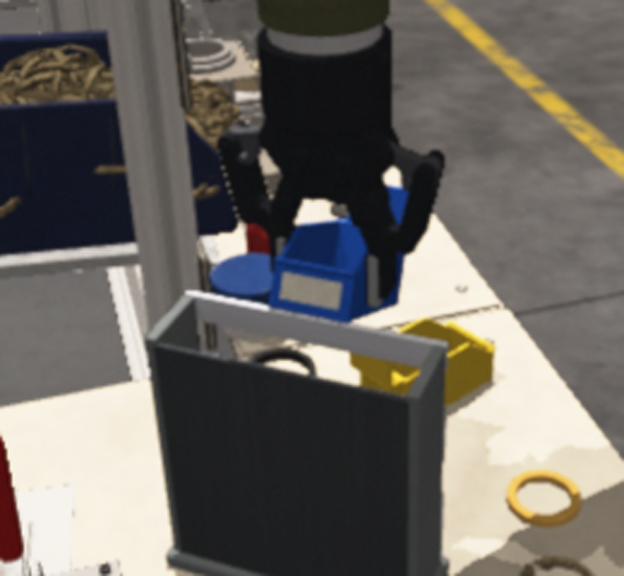

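Call:
apply_moves([
  [[0, 0, -1], 0, 0.2],
  [[0, -1, -3], 0, 0.2],
  [[0, -2, -5], 0, 0.2],
  [[0, -3, -6], 10.5, 0.2],
  [[0, -4, -6], 21, 0.2],
  [[0, -5, -6], 31.5, 0.2],
  [[0, -6, -6], 42, 0.2],
  [[0, -6, -6], 52.5, 0.2],
  [[0, -6, -6], 63, 0.2],
  [[0, -6, -6], 67, 0.2],
])

```text
clock: 10.55
tcp_pos: [0.516, 0.3462, 0.2359]
orientation: [0.0, 0.71, 0.704, 0.001]
wrist_force: [0.6, -0.4, -2.0]
finger_gap: 0.0518
```

```bash
python3 -c "
from h import *
shift([0.54,.40,.18],157)
for m,b in(('side',(60,300,200,460)),):
  cam(m,m+'5');a=cv2.imread(f'pics/{m}5.png')[b[0]:b[1],b[2]:b[3]]; cv2.imwrite(f'pics/{m}5c.png',cv2.resize(a,None,fx=2.4,fy=2.4,interpolation=2))
"
```

```text
t 10.55 tcp [0.516  0.3462 0.2359] psi 89.5 tiltz [ 0.002  0.001 -1.   ] F [ 0.6 -0.4 -2. ] gap 0.0518 j [26. 23. 11. 78. -0. 27.]
 shift cm [5.4  2.34 5.59] yaw -67.5 or +360
```

View pics/side5c.png

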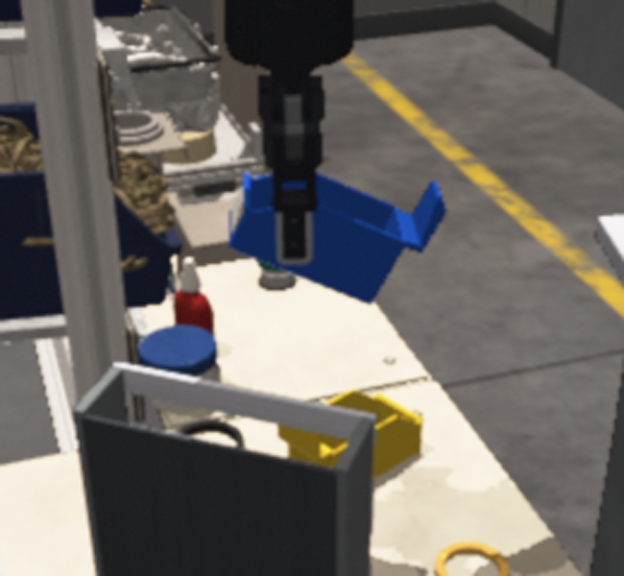

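```bash
python3 -c "
from h import *
s=cam('side');u=lambda x,y:(x/2.4+200,y/2.4+60)
p,R,_=pose()
P=onplane(s,[u(230,245),u(372,300),u(408,247),u(443,210),u(420,249)],np.array([0,p[1]+.026,0]),np.array([0,1.,0]))
print(P.round(4)); d=P[0]-P[1]; print(np.linalg.norm(d),np.degrees(np.arctan2(d[2],d[0])))
d=P[2]-P[1];print(np.linalg.norm(d),np.degrees(np.arctan2(-d[0],d[2])), )
# pivot guess
x0,z0=P[1][[0,2]]; print('tcp',p)
"
```

```text
[[0.5537 0.3722 0.2497]
 [0.4649 0.3722 0.2068]
 [0.4433 0.3722 0.2441]
 [0.4228 0.3722 0.2687]
 [0.4357 0.3722 0.2424]]
0.09861238606651951 25.767405836423126
0.043088401786855544 30.15579878117523
tcp [0.51602485 0.34622565 0.2356253 ]
```

```bash
python3 -c "
from h import *
n=np.array([np.cos(np.radians(67)),np.sin(np.radians(67))])
f=np.array([.5514,.4303])
shift([*(f-.0263*n),.19],157)
"
```

```text
t 10.65 tcp [0.516  0.3462 0.2356] psi 89.7 tiltz [ 0.001  0.001 -1.   ] F [ 0.1 -0.4 -0.9] gap 0.0519 j [26. 23. 11. 78. -0. 27.]
 shift cm [6.   2.47 4.57] yaw -67.3 or +360
```

Call:
apply_moves([
  [[0, 0, 0], -10.5, 0.2],
  [[0, 0, 0], -21, 0.2],
  [[0.5, 0, 0], -31.5, 0.2],
  [[1.5, 0.5, 0], -42, 0.2],
  [[3, 1, 0], -52.5, 0.2],
  [[5, 2, 0], -63, 0.2],
  [[6, 2.5, 1], -67.3, 0.2],
  [[6, 2.5, 2.5], -67.3, 0.2],
  [[6, 2.5, 4], -67.3, 0.2],
  [[6, 2.5, 4.6], -67.3, 0.2],
])

```text
clock: 11.9
tcp_pos: [0.5403, 0.4053, 0.1867]
orientation: [-0.001, 0.2, 0.98, -0.001]
wrist_force: [0.4, 0.2, -1.8]
finger_gap: 0.0519
```

```bash
python3 -c "
from h import *
n=np.array([np.cos(np.radians(67)),np.sin(np.radians(67))])
f=np.array([.5514,.4303])
shift([*(f-.0263*n),.177],157)
shift([*(f-.0362*n),.1627],157)
for m,b in(('side',(90,330,170,430)),):
  cam(m,m+'6');a=cv2.imread(f'pics/{m}6.png')[b[0]:b[1],b[2]:b[3]]; cv2.imwrite(f'pics/{m}6c.png',cv2.resize(a,None,fx=2.4,fy=2.4,interpolation=2))
"
```

```text
t 11.9 tcp [0.5403 0.4053 0.1867] psi 156.9 tiltz [-0.002 -0.001 -1.   ] F [ 0.4  0.2 -1.8] gap 0.0519 j [ 30.  30.  15.  75.  -0. -37.]
 shift cm [-0.05  0.1   0.97] yaw -0.1 or +360
t 11.9 tcp [0.5403 0.4053 0.1867] psi 156.9 tiltz [-0.002 -0.001 -1.   ] F [ 0.4  0.2 -1.8] gap 0.0519 j [ 30.  30.  15.  75.  -0. -37.]
 shift cm [-0.05 -0.88  2.4 ] yaw -0.1 or +360
```

View pics/side6c.png

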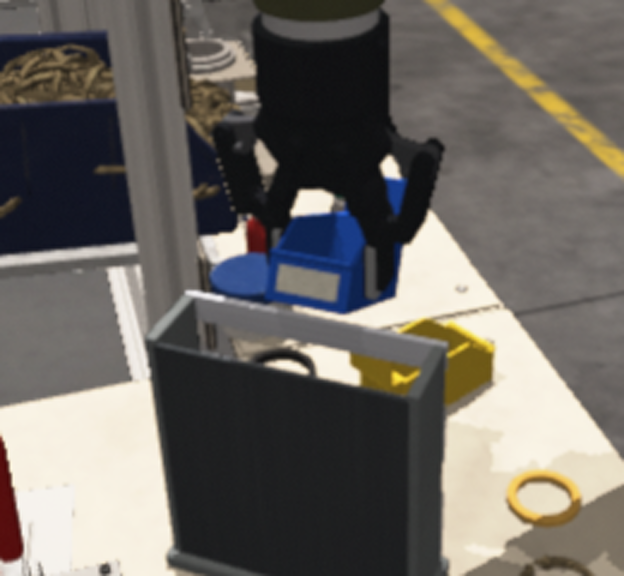

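Call:
apply_moves([
  [[0, 0.1, 0.6], 0, 0.2],
  [[0, 0.1, 1.0], 0, 0.2],
  [[0, 0, 1.3], 0, 0.2],
  [[0, -0.2, 1.6], 0, 0.2],
  [[0, -0.35, 1.9], 0, 0.2],
  [[0, -0.5, 2.2], 0, 0.2],
  [[0, -0.65, 2.5], 0, 0.2],
  [[0, -0.75, 2.7], 0, 0.2],
  [[0, -0.85, 2.9], 0, 0.2],
  [[0, -0.9, 2.9], 0, 0.2],
])

```text
clock: 13.2
tcp_pos: [0.5388, 0.3982, 0.1615]
orientation: [0.002, 0.2, 0.98, 0.001]
wrist_force: [-0.3, -1.2, 3.6]
finger_gap: 0.052
```

```bash
python3 -c "
from h import *
n=np.array([np.cos(np.radians(67)),np.sin(np.radians(67))])
f=np.array([.5514,.4303])
shift([*(f-.0362*n),.1627],157)
p=pose()[0]; print('d',(f-p[:2])@n)
for m,b in(('side',(90,330,170,430)),):
  cam(m,m+'7');a=cv2.imread(f'pics/{m}7.png')[b[0]:b[1],b[2]:b[3]]; cv2.imwrite(f'pics/{m}7c.png',cv2.resize(a,None,fx=2.4,fy=2.4,interpolation=2))
"
```

```text
t 13.2 tcp [0.5388 0.3982 0.1615] psi 157.0 tiltz [ 0.004  0.002 -1.   ] F [-0.3 -1.2  3.6] gap 0.052 j [ 30.  30.  11.  71.  -0. -37.]
 shift cm [ 0.1  -0.18 -0.12] yaw -0.0 or +360
d 0.03441328137081923
```

View pics/side7c.png

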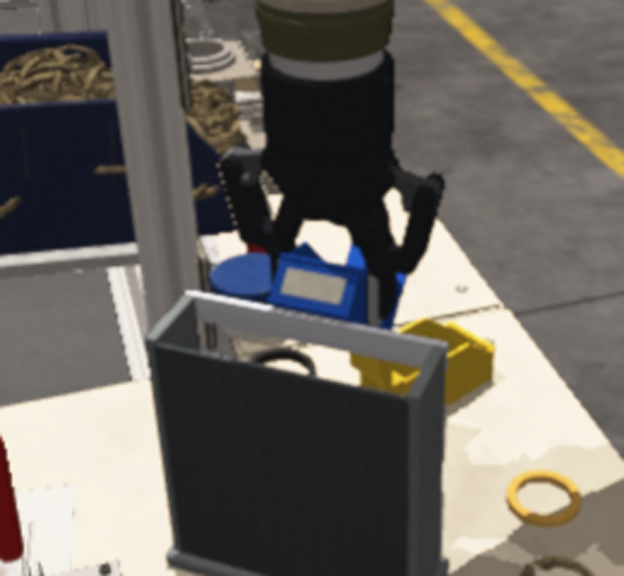

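Call:
apply_moves([
  [[0, 0, -2], 0, 0.2],
  [[0, -1, -4], 0, 0.2],
  [[0, -2, -6], 0, 0.2],
  [[0, -3, -7.5], 10.5, 0.2],
  [[0, -4, -7.5], 21, 0.2],
  [[0, -5, -7.5], 31.5, 0.2],
  [[0, -6, -7.5], 42, 0.2],
  [[0, -6, -7.5], 52.5, 0.2],
  [[0, -6, -7.5], 63, 0.2],
  [[0, -6, -7.5], 67, 0.2],
])

```text
clock: 14.5
tcp_pos: [0.5141, 0.3422, 0.2353]
orientation: [0.0, 0.708, 0.706, 0.0]
wrist_force: [0.3, -0.2, -0.4]
finger_gap: 0.0519
```

```bash
python3 -c "
from h import *
shift([0.54,.40,.18],157)
for m,b in(('side',(60,300,200,460)),):
  cam(m,m+'8');a=cv2.imread(f'pics/{m}8.png')[b[0]:b[1]-70,b[2]+40:b[3]-20]; cv2.imwrite(f'pics/{m}8c.png',cv2.resize(a,None,fx=4,fy=4,interpolation=2)[:600,:800])
"
```

```text
t 14.5 tcp [0.5141 0.3422 0.2353] psi 89.8 tiltz [ 0.001  0.    -1.   ] F [ 0.3 -0.2 -0.4] gap 0.0519 j [26. 23. 10. 77. -0. 26.]
 shift cm [5.79 2.57 5.53] yaw -67.2 or +360
```

View pics/side8c.png

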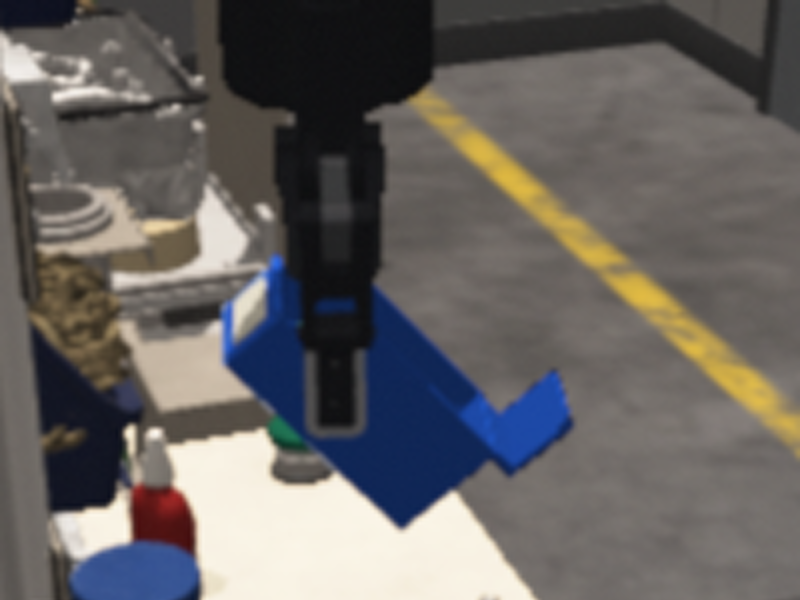

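```bash
cat > tilt.py <<'E'
from h import *
def tilt(pts,off,sc,lat=.026):
    s=cam('side')
    p,R,_=pose()
    uv=[(x/sc+off[0],y/sc+off[1]) for x,y in pts]
    P=onplane(s,uv,np.array([0,p[1]+lat,0]),np.array([0,1.,0]))
    d=P[0]-P[1]; th=np.arctan2(d[2],d[0]); print('len',np.linalg.norm(d),'tilt',np.degrees(th))
    for k in range(2,len(P)):
        e=P[k]-P[1]; print(k,'angle',np.degrees(np.arctan2(-e[0],e[2])),'len',np.hypot(e[0],e[2]))
    g=np.array([p[0],p[2]+.0217])-P[1][[0,2]]
    c,s_=np.cos(th),np.sin(th)
    print('grip bin x',.05-(g[0]*c+g[1]*s_),'z',-g[0]*s_+g[1]*c, 'backbottom',P[1].round(4),'tcp',p)
E
python3 -c "
from tilt import *
tilt([(225,362),(402,527),(487,460)],(240,60),4)"
```

```text
len 0.09843564617745253 tilt 48.22718115047997
2 angle 48.63314557653717 len 0.043035534404319994
grip bin x -0.015605622361463442 z 0.021978741294114222 backbottom [0.4868 0.3683 0.1933] tcp [0.51414011 0.34228022 0.23516002]
```

```bash
sed -i 's/for tmax in .*:/for tmax in (42,45,48):/; s/if tmax in(36,42)/if tmax>=45/; s/(xs\[i\],zs\[j\],int(ths\[k\]),round(G\[i,j,k\],1))/(float(xs[i]),float(zs[j]),int(ths[k]),round(float(G[i,j,k]),1))/' plan.py; python3 plan.py | sed 's/(-[45][^)]*), //g'
python3 - <<'E'
from plan import *
# straight-line insertion clearance at fixed tilt, end (-10..,)
for th in (45,48,51):
  best=[]
  for ex in np.arange(-14,-6,1):
    for ez in np.arange(8,18,1):
      for a in range(20,61,5):
        m=min(clear(ex-L*np.cos(np.radians(a)),ez-L*np.sin(np.radians(a)),th) for L in np.arange(0,50,2))
        best.append((round(m,1),ex,ez,a))
  print(th,sorted(best)[-4:])
E
```

```text
42 0.5 True
45 0.5 True
[(-39.5, -13.5, 45, 7.0), (-38.0, -12.0, 45, 5.9), (-36.5, -10.5, 45, 5.4), (-35.0, -9.0, 45, 5.4), (-33.5, -7.5, 45, 5.4), (-32.0, -6.0, 45, 5.4), (-30.5, -4.5, 45, 5.4), (-29.0, -3.0, 45, 5.4), (-27.5, -1.5, 45, 5.4), (-26.0, 0.0, 45, 5.4), (-24.5, 1.5, 45, 5.4), (-23.0, 3.0, 45, 5.4), (-21.5, 4.5, 45, 5.4), (-20.0, 6.0, 45, 5.4), (-18.5, 7.5, 45, 5.4), (-17.0, 9.0, 45, 5.4), (-15.5, 10.5, 45, 5.4), (-14.0, 12.0, 45, 5.4), (-12.5, 13.5, 45, 5.4), (-11.0, 15.0, 45, 5.5), (-9.5, 15.0, 42, 5.6), (-8.0, 15.0, 39, 5.8), (-8.0, 13.5, 36, 5.8), (-6.5, 13.5, 33, 6.2), (-6.5, 12.0, 30, 5.5), (-3.5, 3.0, 6, 2.1), (-3.5, 3.0, 3, 1.7), (-2.0, 1.5, 0, 1.5), (-0.5, 1.5, 0, 0.5)]
48 0.5 True
[(-39.5, -6.0, 48, 9.0), (-38.0, -4.5, 48, 9.1), (-36.5, -4.5, 48, 8.1), (-35.0, -3.0, 48, 8.2), (-33.5, -1.5, 48, 8.3), (-32.0, 0.0, 48, 8.4), (-30.5, 1.5, 48, 8.5), (-29.0, 3.0, 48, 7.6), (-27.5, 3.0, 48, 7.6), (-26.0, 3.0, 48, 6.6), (-24.5, 4.5, 48, 6.2), (-23.0, 4.5, 48, 5.7), (-21.5, 6.0, 48, 5.8), (-20.0, 7.5, 48, 6.0), (-18.5, 9.0, 48, 5.9), (-17.0, 10.5, 48, 5.8), (-15.5, 12.0,
[... 237 characters left out ...]
.1), (-3.5, 3.0, 3, 1.7), (-2.0, 1.5, 0, 1.5), (-0.5, 1.5, 0, 0.5)]
45 [(np.float64(5.4), np.int64(-12), np.int64(14), 45), (np.float64(5.4), np.int64(-11), np.int64(15), 45), (np.float64(5.4), np.int64(-10), np.int64(16), 45), (np.float64(5.4), np.int64(-9), np.int64(17), 45)]
48 [(np.float64(5.6), np.int64(-14), np.int64(13), 40), (np.float64(5.6), np.int64(-11), np.int64(15), 40), (np.float64(5.7), np.int64(-10), np.int64(16), 40), (np.float64(5.8), np.int64(-9), np.int64(17), 40)]
51 [(np.float64(6.1), np.int64(-12), np.int64(16), 40), (np.float64(6.1), np.int64(-9), np.int64(17), 35), (np.float64(6.2), np.int64(-14), np.int64(14), 40), (np.float64(6.2), np.int64(-13), np.int64(15), 40)]
```

```bash
python3 -c "
from h import *
n=np.array([np.cos(np.radians(67)),np.sin(np.radians(67))])
f=np.array([.5514,.4307])
shift([*(f-.112*n),.235],-23)
"
```

```text
t 14.6 tcp [0.5141 0.3423 0.2352] psi 90.0 tiltz [ 0.001  0.    -1.   ] F [ 0.  -0.2 -1.1] gap 0.0518 j [26. 23. 10. 77. -0. 26.]
 shift cm [-1.47 -0.65  0.02] yaw -247.0 or +360
```

Call:
apply_moves([
  [[-0.7, -0.3, 0], 10.6, 0.2],
  [[-1.5, -0.6, 0], 21.2, 0.2],
  [[-1.5, -0.6, 0], 31.8, 0.2],
  [[-1.5, -0.6, 0], 42.4, 0.2],
  [[-1.5, -0.6, 0], 53, 0.2],
  [[-1.5, -0.6, 0], 63.6, 0.2],
  [[-1.5, -0.6, 0], 74.2, 0.2],
  [[-1.5, -0.6, 0], 84.8, 0.2],
  [[-1.5, -0.6, 0], 95.4, 0.2],
  [[-1.5, -0.6, 0], 106, 0.2],
])

```text
clock: 15.85
tcp_pos: [0.5081, 0.3274, 0.2348]
orientation: [0.0, 0.99, -0.142, 0.0]
wrist_force: [-0.2, -0.1, -1.8]
finger_gap: 0.0515
```

```bash
python3 -c "
from h import *
n=np.array([np.cos(np.radians(67)),np.sin(np.radians(67))])
f=np.array([.5514,.4307])
shift([*(f-.112*n),.134],-23)
"
```

```text
t 15.85 tcp [0.5081 0.3274 0.2348] psi -16.3 tiltz [ 0. -0. -1.] F [-0.2 -0.1 -1.8] gap 0.0515 j [ 25.  21.   8.  77.  -0. 131.]
 shift cm [-0.05 -0.   10.08] yaw -353.3 or +360
```

Call:
apply_moves([
  [[0, 0, 1], 6.7, 0.2],
  [[0, 0, 3], 6.7, 0.2],
  [[0, 0, 5], 6.7, 0.2],
  [[0, 0, 7], 6.7, 0.2],
  [[0, 0, 8.5], 6.7, 0.2],
  [[0, 0, 9.5], 6.7, 0.2],
  [[0, 0, 10], 6.7, 0.2],
  [[0, 0, 10], 6.7, 0.2],
  [[0, 0, 10], 6.7, 0.2],
  [[0, 0, 10], 6.7, 0.2],
])

```text
clock: 17.1
tcp_pos: [0.5086, 0.328, 0.1348]
orientation: [-0.0, 0.98, -0.197, 0.0]
wrist_force: [1.0, -0.1, -0.1]
finger_gap: 0.0516
```

```bash
python3 -c "
from h import *
n=np.array([np.cos(np.radians(67)),np.sin(np.radians(67))])
f=np.array([.5514,.4307])
shift([*(f-.0718*n),.167],-23)
for m,b in(('top',(60,300,140,400)),('side',(60,300,200,460))):
  cam(m,m+'9');a=cv2.imread(f'pics/{m}9.png')[b[0]:b[1],b[2]:b[3]]; cv2.imwrite(f'pics/{m}9c.png',cv2.resize(a,None,fx=2.5,fy=2.5,interpolation=2))
"
```

```text
t 17.1 tcp [0.5086 0.328  0.1348] psi -22.7 tiltz [ 0.001  0.    -1.   ] F [ 1.  -0.1 -0.1] gap 0.0516 j [ 25.  24.  -3.  63.  -0. 138.]
 shift cm [-0.05 -3.95 -3.21] yaw -359.7 or +360
```

View pics/side9c.png

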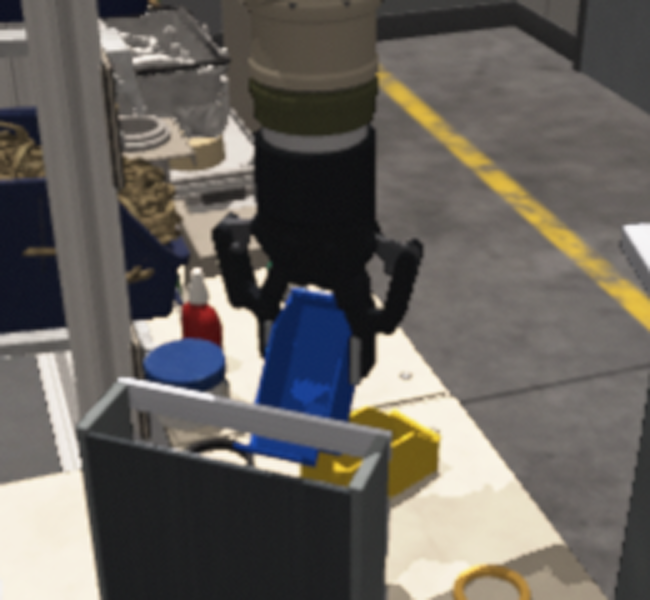

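View pics/top9c.png

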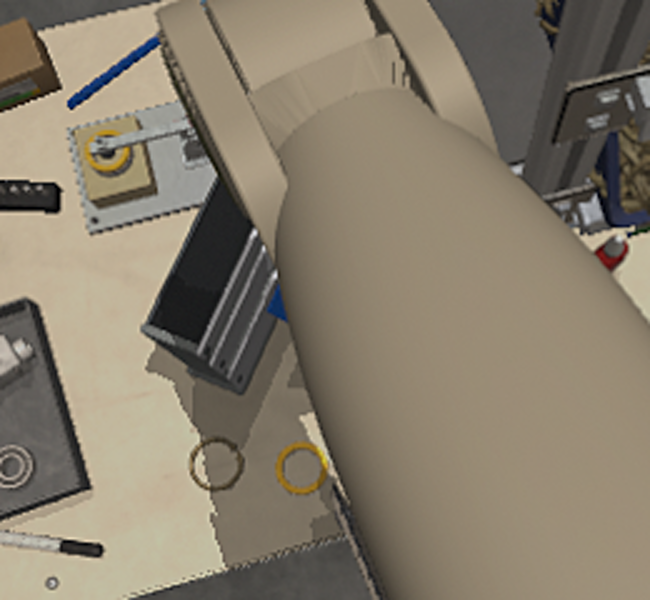

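```bash
python3 -c "
from h import *
n=np.array([.391,.9205]);l=np.array([-.9205,.391]);s=cam('side')
p,R,_=pose()
for dz in(0,.003):
  for (bx,bz) in((61,78),(63,78),(63,45)):
    v=np.array([bx-50,bz-45])/1000;x=.664*v[0]+.748*v[1];z=-.748*v[0]+.664*v[1]
    for w in(-.023,.023):
      X=np.r_[p[:2]+n*(.0608+x)+l*w, p[2]-.0121+z+dz]; u=proj(s,X)[0]; print(bx,bz,w,(u-[200,60])*2.5)
f=np.array([.5514,.4307])
for z in(.14,.166,.186):
  for w in(-.085,.085): print('slat',z,w,(proj(s,np.r_[f+n*.005+l*w,z])[0]-[200,60])*2.5)
"
python3 -c "
import cv2
a=cv2.imread('pics/side9.png')[200:260,230:370]; cv2.imwrite('pics/s9z.png',cv2.resize(a,None,fx=5.7,fy=5.7,interpolation=2))"
```

```text
61 78 -0.023 [227.87755493 443.07872815]
61 78 0.023 [297.44205082 458.03358388]
63 78 -0.023 [227.13358069 446.24345502]
63 78 0.023 [296.71140053 461.266091  ]
63 45 -0.023 [244.14718137 451.94953949]
63 45 0.023 [311.14830104 466.45727531]
61 78 -0.023 [227.64310957 439.15547097]
61 78 0.023 [297.35435253 454.06591329]
63 78 -0.023 [226.89747739 442.32537861]
63 78 0.023 [296.62208072 457.30382207]
63 45 -0.023 [243.95560026 448.20344864]
63 45 0.023 [311.09278083 462.67088255]
slat 0.14 -0.085 [120.81357623 440.05069308]
slat 0.14 0.085 [384.95997095 498.35653738]
slat 0.166 -0.085 [116.71728593 405.31161174]
slat 0.166 0.085 [385.91659301 462.08993404]
slat 0.186 -0.085 [113.4555735  377.68406892]
slat 0.186 0.085 [386.68108892 433.17710141]
```

View pics/s9z.png

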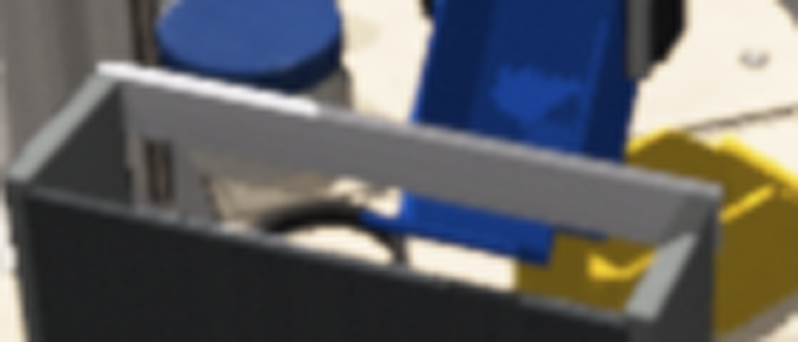

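Call:
apply_moves([
  [[0, -0.5, -0.4], 0, 0.2],
  [[0, -1.0, -0.8], 0, 0.2],
  [[0, -1.5, -1.2], 0, 0.2],
  [[0, -2.0, -1.6], 0, 0.2],
  [[0, -2.5, -2.05], 0, 0.2],
  [[0, -3.0, -2.45], 0, 0.2],
  [[0, -3.5, -2.85], 0, 0.2],
  [[0, -3.9, -3.2], 0, 0.2],
  [[0, -3.9, -3.2], 0, 0.2],
  [[0, -3.9, -3.2], 0, 0.2],
])

```text
clock: 18.5
tcp_pos: [0.5232, 0.3637, 0.1661]
orientation: [0.0, 0.98, -0.197, -0.0]
wrist_force: [0.3, -0.1, -0.8]
finger_gap: 0.0518
```

```bash
python3 -c "
from h import *
n=np.array([np.cos(np.radians(67)),np.sin(np.radians(67))])
f=np.array([.5514,.4307])
shift([*(f-.0718*n),.167],-23)
cam('side','side10')
a=cv2.imread('pics/side10.png')[150:260,230:370]; cv2.imwrite('pics/s10z.png',cv2.resize(a,None,fx=5.4,fy=5.4,interpolation=2))"
```

```text
t 18.5 tcp [0.5232 0.3637 0.1661] psi -22.7 tiltz [-0. -0. -1.] F [ 0.3 -0.1 -0.8] gap 0.0518 j [ 28.  26.   6.  70.  -0. 140.]
 shift cm [-0.02 -0.09 -0.09] yaw -359.7 or +360
```

View pics/s10z.png

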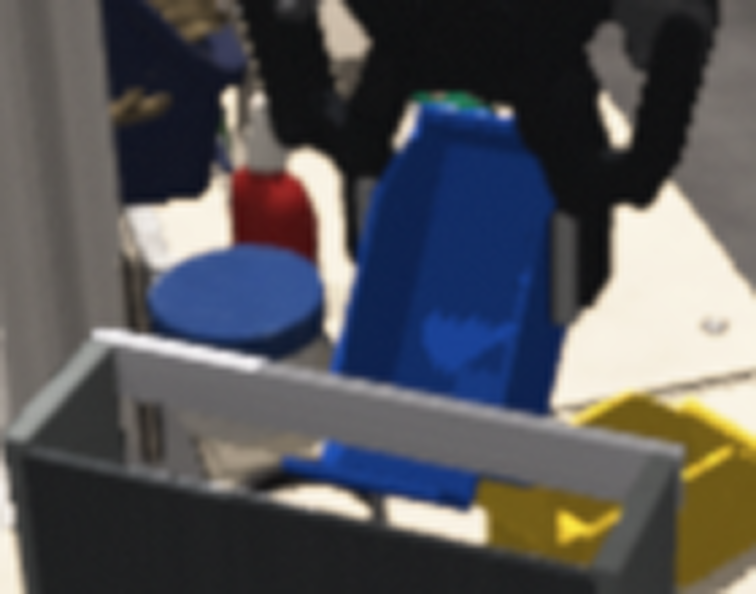

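Run:
```python
from plan import *
from scipy.optimize import brentq
for th,x in ((48,-11),(42,-9),(36,-7.5),(30,-6.5),(24,-5.5),(18,-4.5),(12,-3.5),(6,-2),(0,-.8)):
    z0={48:15,42:15,36:13,30:12,24:10,18:8,12:6,6:3.5,0:1.5}[th]
    z=z0
    while clear(x,z,th)>0.05: z-=.1
    c,s=np.cos(np.radians(th)),np.sin(np.radians(th))
    for zz in(z,):
        g=np.array([x-65.6*c-23*s, zz+65.6*s-23*c]); print(th,'Tz0 clear',round(clear(x,z0,th),1),'contact Tz',round(zz,1),'grip',g.round(1),'TCPz',round(140+g[1]-21.7,1),'d',round(-g[0],1))
```

```text
48 Tz0 clear 5.8 contact Tz 7.6 grip [-72.  41.] TCPz 159.3 d 72.0
42 Tz0 clear 6.0 contact Tz 8.7 grip [-73.1  35.5] TCPz 153.8 d 73.1
36 Tz0 clear 5.4 contact Tz 7.6 grip [-74.1  27.6] TCPz 145.9 d 74.1
30 Tz0 clear 5.5 contact Tz 6.5 grip [-74.8  19.4] TCPz 137.7 d 74.8
24 Tz0 clear 4.9 contact Tz 4.7 grip [-74.8  10.4] TCPz 128.7 d 74.8
18 Tz0 clear 4.7 contact Tz 3.1 grip [-74.    1.5] TCPz 119.8 d 74.0
12 Tz0 clear 4.1 contact Tz 1.8 grip [-72.4  -7.1] TCPz 111.2 d 72.4
6 Tz0 clear 2.4 contact Tz 0.7 grip [-69.6 -15.3] TCPz 103.0 d 69.6
0 Tz0 clear 0.8 contact Tz -0.0 grip [-66.4 -23. ] TCPz 95.3 d 66.4
```

Call:
apply_moves([
  [[0, 0, 0.5], 0, 0.2],
  [[0, 0, 0.9], 0, 0.2],
  [[0, 0, 1.3], 0, 0.2],
  [[0, 0, 1.7], 0, 0.2],
  [[0, 0.05, 2.1], 0, 0.2],
  [[0, 0.1, 2.5], 0, 0.2],
  [[0, 0.1, 2.8], 0, 0.2],
  [[0, 0.1, 3.0], 0, 0.2],
  [[0, 0.1, 3.0], 0, 0.2],
  [[0, 0.1, 3.0], 0, 0.2],
])

```text
clock: 19.8
tcp_pos: [0.5211, 0.3591, 0.136]
orientation: [0.004, 0.98, -0.198, -0.001]
wrist_force: [-5.4, -12.2, 6.0]
finger_gap: 0.0519
```

```bash
python3 -c "
from h import *
n=np.array([np.cos(np.radians(67)),np.sin(np.radians(67))])
f=np.array([.5514,.4307])
shift([*(f-.074*n),.128],-23)
cam('side','side11')
a=cv2.imread('pics/side11.png')[150:260,230:370]; cv2.imwrite('pics/s11z.png',cv2.resize(a,None,fx=5.4,fy=5.4,interpolation=2))"
```

```text
t 19.8 tcp [0.5211 0.3591 0.136 ] psi -22.8 tiltz [-0.003 -0.007 -1.   ] F [ -5.4 -12.2   6. ] gap 0.0519 j [ 27.  27.   2.  66.  -0. 140.]
 shift cm [-0.01 -0.38  0.8 ] yaw -359.8 or +360
```

View pics/s11z.png

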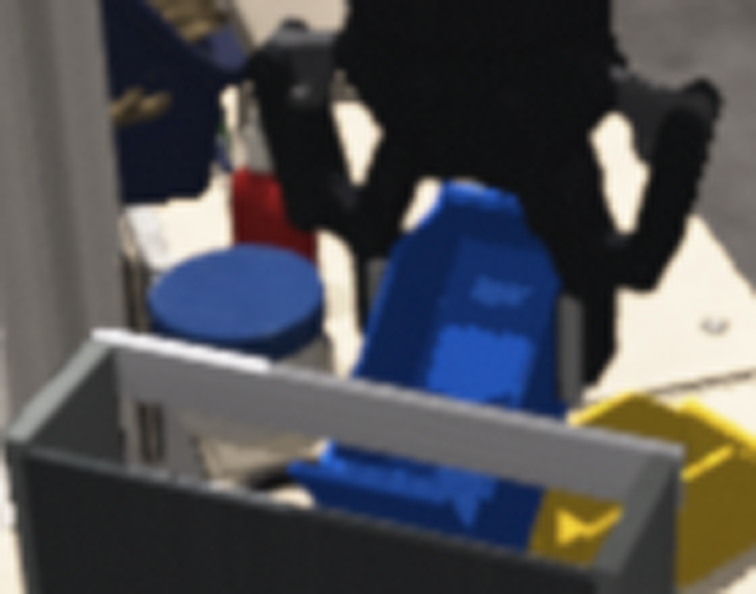

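```bash
cat > pr.py <<'E'
from h import *
n=np.array([.391,.9205]);l=np.array([-.9205,.391]);f=np.array([.5514,.4307])
def P(s,tcp,th,gx=-15.6,gz=22,pts=((-50,30),(61,78),(63,78),(63,45)),sc=5.4,off=(230,150)):
    c,si=np.cos(np.radians(th)),np.sin(np.radians(th))
    out=[]
    for bx,bz in pts:
        v=np.array([bx-gx,bz-gz])/1000; x=c*v[0]+si*v[1]; z=-si*v[0]+c*v[1]
        w0=.026 if bx<0 else .023
        X=[np.r_[tcp[:2]+n*x+l*w,tcp[2]+.0217+z] for w in(-w0,w0)]
        u=(proj(s,X)-off)*sc; out.append(((bx,bz),u.round(0).tolist(),'panel x,z mm',(((X[0]+X[1])/2)[:2]-f)@n*1000,(X[0][2]-.14)*1000))
    return out
E
python3 -c "
from pr import *
s=cam('side')
print('s10');[print(r) for r in P(s,np.array([.5232,.3637,.1661]),48.4)]
for t in(48,38,28,20):
  print('now',t);[print(r) for r in P(s,pose()[0],t)]
"
```

```text
s10
((-50, 30), [[405.0, 104.0], [574.0, 132.0]], 'panel x,z mm', np.float64(-89.55976939749337), np.float64(78.83566401436742))
((61, 78), [[268.0, 458.0], [427.0, 492.0]], 'panel x,z mm', np.float64(20.052403562072058), np.float64(27.698534176337997))
((63, 78), [[266.0, 465.0], [426.0, 500.0]], 'panel x,z mm', np.float64(21.38052321767717), np.float64(26.202937995340903))
((63, 45), [[308.0, 479.0], [461.0, 512.0]], 'panel x,z mm', np.float64(-3.301780082842922), np.float64(4.293372977816956))
now 48
((-50, 30), [[416.0, 185.0], [580.0, 214.0]], 'panel x,z mm', np.float64(-94.79851078394516), np.float64(48.690616108187726))
((61, 78), [[282.0, 534.0], [438.0, 569.0]], 'panel x,z mm', np.float64(15.168064465149882), np.float64(-1.6801904145778424))
((63, 78), [[281.0, 541.0], [436.0, 577.0]], 'panel x,z mm', np.float64(16.506595002936734), np.float64(-3.1664800655326064))
((63, 45), [[321.0, 552.0], [470.0, 586.0]], 'panel x,z mm', np.float64(-8.022119648389491), np.float64(-25.247790075374933))
now 38
((-50, 30), [[423.0, 187.0], [586.0, 215.0]], 'panel x,z mm', np.float64(-99.908
[... 726 characters left out ...]
,z mm', np.float64(17.987205343994088), np.float64(30.31798962602339))
((63, 45), [[301.0, 500.0], [455.0, 533.0]], 'panel x,z mm', np.float64(2.4915258940433107), np.float64(1.1807190616788255))
now 20
((-50, 30), [[432.0, 198.0], [594.0, 227.0]], 'panel x,z mm', np.float64(-107.31736044901363), np.float64(37.05642315758478))
((61, 78), [[275.0, 394.0], [436.0, 427.0]], 'panel x,z mm', np.float64(13.429782810971387), np.float64(44.19743304615914))
((63, 78), [[272.0, 400.0], [433.0, 433.0]], 'panel x,z mm', np.float64(15.309546278823055), np.float64(43.51339275950783))
((63, 45), [[296.0, 470.0], [452.0, 503.0]], 'panel x,z mm', np.float64(4.020610107799153), np.float64(12.503536273572841))
```

Call:
apply_moves([
  [[0, 0, -0.3], 0, 0.2],
  [[0, -0.1, -0.5], 0, 0.2],
  [[0, -0.3, -0.5], 0, 0.2],
  [[0, -0.4, -0.4], 0, 0.2],
  [[0, -0.4, 0], 0, 0.2],
  [[0, -0.4, 0.4], 0, 0.2],
  [[0, -0.4, 0.8], 0, 0.2],
  [[0, -0.4, 1.1], 0, 0.2],
  [[0, -0.4, 1.3], 0, 0.2],
  [[0, -0.4, 1.3], 0, 0.2],
])

```text
clock: 21.15
tcp_pos: [0.5222, 0.3623, 0.1224]
orientation: [0.004, 0.98, -0.198, -0.002]
wrist_force: [-5.4, -13.1, 5.0]
finger_gap: 0.052
```

```bash
python3 -c "
from pr import *
s=cam('side','side12')
p=pose()[0]
shift([*(f-.066*n),.0953],-23); print('d',(f-p[:2])@n)
for t in(28,20,12):
  print('now',t);[print(r) for r in P(s,p,t)]
a=cv2.imread('pics/side12.png')[150:260,230:370]; cv2.imwrite('pics/s12z.png',cv2.resize(a,None,fx=5.4,fy=5.4,interpolation=2))"
```

```text
t 21.2 tcp [0.5221 0.3624 0.1224] psi -22.8 tiltz [-0.005 -0.008 -1.   ] F [ -4.6 -12.1   3.8] gap 0.0519 j [ 28.  28.   2.  65.  -0. 140.]
 shift cm [ 0.03 -0.86  2.7 ] yaw -359.8 or +360
d 0.07435452081930137
now 28
((-50, 30), [[426.0, 236.0], [588.0, 265.0]], 'panel x,z mm', np.float64(-100.97750230833057), np.float64(27.292925551856168))
((61, 78), [[272.0, 488.0], [431.0, 522.0]], 'panel x,z mm', np.float64(19.588574553569533), np.float64(17.56306653985079))
((63, 78), [[270.0, 494.0], [428.0, 529.0]], 'panel x,z mm', np.float64(21.35482512569352), np.float64(16.62412341427899))
((63, 45), [[299.0, 546.0], [452.0, 580.0]], 'panel x,z mm', np.float64(5.85914567574279), np.float64(-12.513147150065574))
now 20
((-50, 30), [[430.0, 242.0], [591.0, 271.0]], 'panel x,z mm', np.float64(-103.9497406673142), np.float64(23.362556945840385))
((61, 78), [[274.0, 443.0], [433.0, 477.0]], 'panel x,z mm', np.float64(16.797402592670814), np.float64(30.50356683441474))
((63, 78), [[271.0, 449.0], [431.0, 483.0]], 'panel x,z mm', np.float64(18.67716606052248), np.float64(29.81952654776343))
((63, 45), [[295.0, 517.0], [449.0, 551.0]], 'panel x,z mm', np.float64(7.38822988949853), np.float64(-1.1903299381715582))
now 12
((-50, 30), [[434.0, 250.0], [593.0, 279.0]], 'panel x,z mm', np.float64(-106.34594173601984), np.float64(19.056866019151464))
((61, 78), [[278.0, 395.0], [438.0, 429.0]], 'panel x,z mm', np.float64(12.232062126334194), np.float64(42.92975317360287))
((63, 78), [[275.0, 401.0], [436.0, 434.0]], 'panel x,z mm', np.float64(14.188751032211094), np.float64(42.51392979196733))
((63, 45), [[293.0, 484.0], [448.0, 517.0]], 'panel x,z mm', np.float64(7.326284441708411), np.float64(10.235058967751758))
```

View pics/s12z.png

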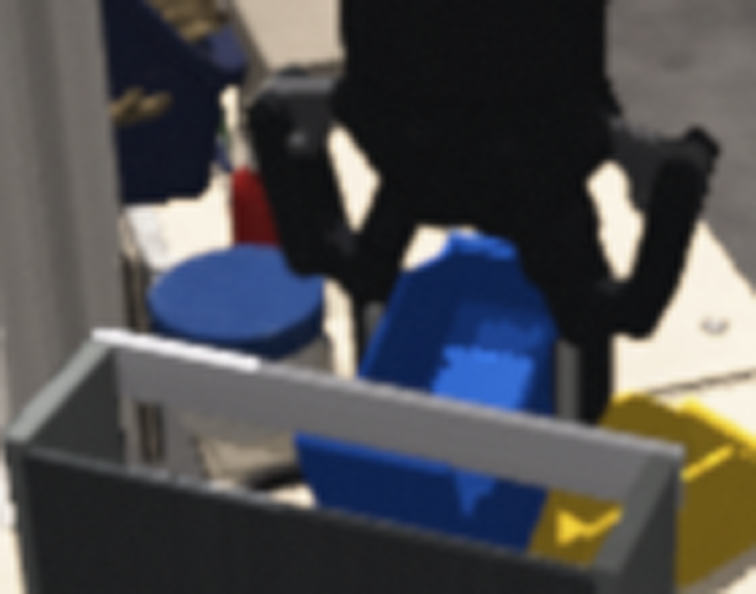

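```bash
python3 -c "
import cv2,numpy as np
a=cv2.imread('pics/side12.png')[185:260,275:345]
a=cv2.resize(a,None,fx=8,fy=8,interpolation=cv2.INTER_NEAREST).astype(float)
a=np.clip(255*(a/255)**.5,0,255).astype(np.uint8); cv2.imwrite('pics/s12e.png',a)"
```

View pics/s12e.png

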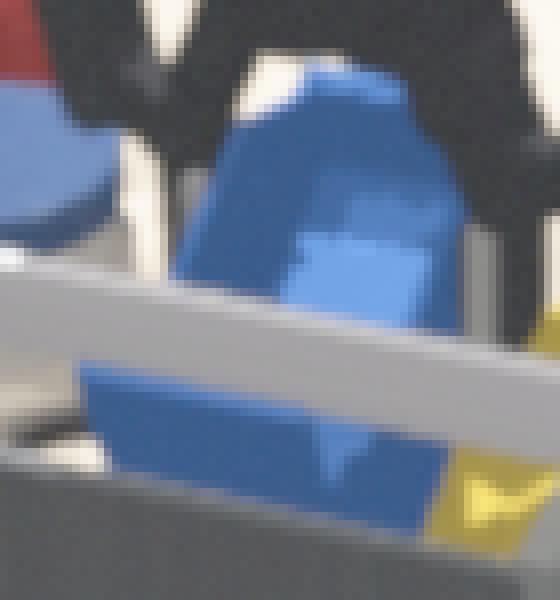

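```bash
cat > fit.py <<'E'
from pr import *
from scipy.optimize import least_squares
def fit(s,feats,use=None):
    # feats: (bx,by(lat),bz, u,v, wu, wv)
    def model(q):
        th,ax,az,w=q; c,si=np.cos(np.radians(th)),np.sin(np.radians(th)); X=[]
        for bx,by,bz,*_ in feats:
            v=np.array([bx-50,bz-45]); x=ax+c*v[0]+si*v[1]; z=az-si*v[0]+c*v[1]
            X.append(np.r_[f+n*x/1000+l*(by+w)/1000,.14+z/1000])
        return proj(s,X)
    F=np.array(feats)
    r=least_squares(lambda q:((model(q)-F[:,3:5])*F[:,5:7]).ravel(),[20,-5,3,5],loss='soft_l1')
    th,ax,az,w=r.x; c,si=np.cos(np.radians(th)),np.sin(np.radians(th))
    J=r.jac; cov=np.linalg.inv(J.T@J)
    print('theta %.1f T=(%.1f,%.1f) lat %.1f'%(th,ax,az,w),'sd',np.sqrt(np.diag(cov)).round(1),'res px',(model(r.x)-F[:,3:5]).round(1).tolist())
    for nm,(bx,bz) in dict(liptop=(61,78),lipcorner=(63,45),backbot=(50,0)).items():
        v=np.array([bx-50,bz-45]); print(nm,ax+c*v[0]+si*v[1],az-si*v[0]+c*v[1])
E
python3 -c "
from fit import *
s=cam('side')
fit(s,[(63,-23,78,285.6,232.2,1,1),(63,23,78,314,238.1,1,.7),(-20,-26,50,304.4,200.6,1,1),(-50,-26,30,313.1,193.8,1,1),(-50,0,30,322,194.2,0,.7)])
p=pose()[0];print('grip panel',-((f-p[:2])@n)*1000,(p[2]+.0217-.14)*1000)
"
```

```text
theta 22.4 T=(-39.3,-19.0) lat -7.6 sd [ 1.9 24.3 18.1 10.4] res px [[-0.0, 0.1], [-0.4, 0.1], [0.8, -0.4], [-0.2, -0.3], [5.0, 1.8]]
liptop -16.55888090341601 7.355503841459836
lipcorner -27.266766809593655 -23.922942082535208
backbot -56.4125298211825 -60.590700378786416
grip panel -74.35917266682897 4.134911909137756
```

```bash
python3 -c "
from pr import *
p=pose()[0]; print((p[:2]-f)@l*1000)
import fit
s=cam('side')
from scipy.optimize import least_squares
p=pose()[0]
feats=[(63,-23,78,285.6,232.2,1,1),(63,23,78,314,238.1,1,.7),(-20,-26,50,304.4,200.6,1,1),(-50,-26,30,313.1,193.8,1,1)]
F=np.array(feats)
for ax in(-14,-11,-8,-5,-2):
  def model(q):
    th,az,w=q; c,si=np.cos(np.radians(th)),np.sin(np.radians(th)); X=[]
    for bx,by,bz,*_ in feats:
      v=np.array([bx-50,bz-45]); x=ax+c*v[0]+si*v[1]; z=az-si*v[0]+c*v[1]
      X.append(np.r_[f+n*x/1000+l*(by+w)/1000,.14+z/1000])
    return proj(s,X)
  r=least_squares(lambda q:((model(q)-F[:,3:5])*F[:,5:7]).ravel(),[20,3,5]); th,az,w=r.x
  c,si=np.cos(np.radians(th)),np.sin(np.radians(th)); R=np.array([[c,si],[-si,c]])
  g=R.T@(np.array([-74.4,4.1])-[ax,az])+[50,45]
  lt=R@[11,33]+[ax,az]; lc=R@[13,0]+[ax,az]
  print(ax,'th %.1f Tz %.1f lat %.1f'%(th,az,w),'cost',r.cost,'grip bin',g.round(1),'liptop',lt.round(1),'corner',lc.round(1))
"
```

```text
0.15706246594888115
-14 th 20.4 Tz -0.4 lat 3.0 cost 0.9100402845260757 grip bin [-8.2 28.2] liptop [ 7.8 26.7] corner [-1.8 -5. ]
-11 th 20.2 Tz 1.8 lat 4.3 cost 1.0563518638164602 grip bin [-10.3  25.3] liptop [10.7 29. ] corner [ 1.2 -2.7]
-8 th 20.0 Tz 4.0 lat 5.5 cost 1.2234255962779608 grip bin [-12.4  22.4] liptop [13.6 31.3] corner [ 4.2 -0.4]
-5 th 19.8 Tz 6.2 lat 6.8 cost 1.4118877198270532 grip bin [-14.6  19.5] liptop [16.5 33.6] corner [7.2 1.8]
-2 th 19.6 Tz 8.5 lat 8.1 cost 1.622385732368419 grip bin [-16.7  16.6] liptop [19.4 35.9] corner [10.2  4.1]
```

Call:
apply_moves([
  [[0, 0, -0.4], 0, 0.2],
  [[0, 0, -0.8], 0, 0.2],
  [[0, 0, -1.0], 0, 0.2],
  [[0, -0.1, -1.1], 0, 0.2],
  [[0, -0.3, -1.1], 0, 0.2],
  [[0, -0.5, -1.1], 0, 0.2],
  [[0, -0.7, -1.1], 0, 0.2],
  [[0, -0.8, -1.0], 0, 0.2],
  [[0, -0.8, -0.9], 0, 0.2],
  [[0, -0.8, -0.9], 0, 0.2],
])

```text
clock: 22.55
tcp_pos: [0.5274, 0.3738, 0.132]
orientation: [0.0, 0.98, -0.197, -0.0]
wrist_force: [0.7, 0.1, -0.8]
finger_gap: 0.0517
```

```bash
python3 -c "
from pr import *
s=cam('side','side13')
p=pose()[0]
shift([*(f-.059*n),.1015],-23); print('d',(f-p[:2])@n)
a=cv2.imread('pics/side13.png')[185:260,275:345]
a=cv2.resize(a,None,fx=8,fy=8,interpolation=cv2.INTER_NEAREST).astype(float)
a=np.clip(255*(a/255)**.5,0,255).astype(np.uint8); cv2.imwrite('pics/s13e.png',a)"
```

```text
t 22.6 tcp [0.5274 0.3738 0.1321] psi -22.7 tiltz [-0. -0. -1.] F [-0.7  0.4 -0.8] gap 0.0517 j [ 28.  28.   4.  66.  -0. 141.]
 shift cm [-0.02 -0.27  3.06] yaw -359.7 or +360
d 0.06171960110384241
```

View pics/s13e.png

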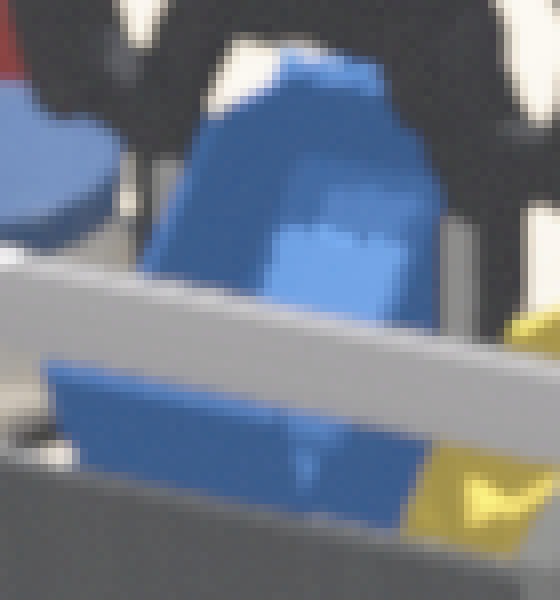

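Call:
apply_moves([
  [[0, 0, 0.4], 0, 0.2],
  [[0, 0, 0.7], 0, 0.2],
  [[0, 0, 1.0], 0, 0.2],
  [[0, 0, 1.3], 0, 0.2],
  [[0, 0, 1.6], 0, 0.2],
  [[0, 0, 1.9], 0, 0.2],
  [[0, 0, 2.2], 0, 0.2],
  [[0, -0.05, 2.4], 0, 0.2],
  [[0, -0.1, 2.6], 0, 0.2],
  [[0, -0.1, 2.6], 0, 0.2],
])

```text
clock: 23.85
tcp_pos: [0.5279, 0.3746, 0.1059]
orientation: [0.0, 0.98, -0.197, -0.0]
wrist_force: [0.2, -0.4, 1.9]
finger_gap: 0.0518
```

```bash
python3 -c "
from pr import *
s=cam('side','side14')
p=pose()[0]
shift([*(f-.059*n),.1015],-23); print('d',(f-p[:2])@n)
a=cv2.imread('pics/side14.png')[185:260,275:345]
a=cv2.resize(a,None,fx=8,fy=8,interpolation=cv2.INTER_NEAREST).astype(float)
a=np.clip(255*(a/255)**.5,0,255).astype(np.uint8); cv2.imwrite('pics/s14e.png',a)"
```

```text
t 23.9 tcp [0.528  0.3746 0.1059] psi -22.7 tiltz [-0.    -0.001 -1.   ] F [ 1.  -1.   2.4] gap 0.0517 j [ 28.  29.   2.  63.  -0. 141.]
 shift cm [-0.03 -0.18  0.44] yaw -359.7 or +360
d 0.06079625645402032
```

View pics/s14e.png

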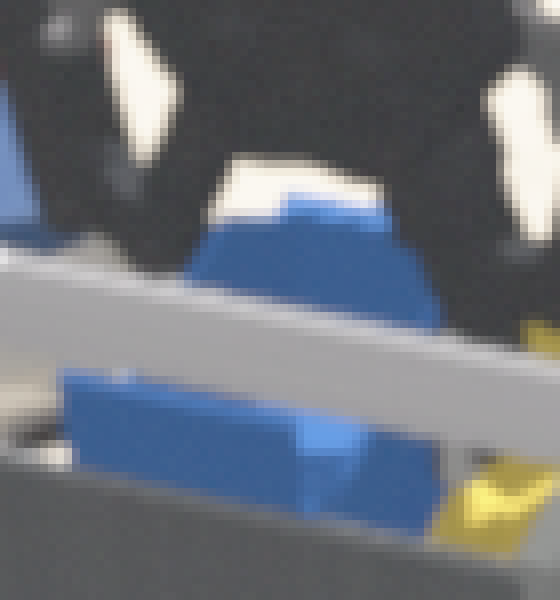

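```bash
python3 -c "
from pr import *
s=cam('side')
for t in(16,10,5,0):
  print(t)
  for r in P(s,pose()[0],t,gx=-8.2,gz=28.2,sc=8,off=(275,185),pts=((-50,30),(59,78),(63,78),(63,45))): print(r)
"
```

```text
16
((-50, 30), [[272.0, 178.0], [507.0, 223.0]], 'panel x,z mm', np.float64(-100.49726985106035), np.float64(0.8298669473237319))
((59, 78), [[46.0, 438.0], [280.0, 489.0]], 'panel x,z mm', np.float64(17.534597219167114), np.float64(16.925956568310113))
((63, 78), [[37.0, 455.0], [272.0, 507.0]], 'panel x,z mm', np.float64(21.38041781858562), np.float64(15.823407145042129))
((63, 45), [[68.0, 562.0], [295.0, 614.0]], 'panel x,z mm', np.float64(12.282554500035323), np.float64(-15.8982288209224))
10
((-50, 30), [[275.0, 192.0], [508.0, 237.0]], 'panel x,z mm', np.float64(-101.66531057831742), np.float64(-3.390897796616138))
((59, 78), [[51.0, 392.0], [286.0, 442.0]], 'panel x,z mm', np.float64(14.037127458494165), np.float64(24.952222982274424))
((63, 78), [[42.0, 407.0], [278.0, 458.0]], 'panel x,z mm', np.float64(17.97715124078418), np.float64(24.25763027160671))
((63, 45), [[65.0, 530.0], [294.0, 582.0]], 'panel x,z mm', np.float64(12.245608136815553), np.float64(-8.241025577796158))
5
((-50, 30), [[276.0, 204.0], [509.0, 249.0]], 'panel x,z mm', np.float64(-102.2970983872101), np.f
[... 197 characters left out ...]
anel x,z mm', np.float64(14.479874786197676), np.float64(30.982961502819872))
((63, 45), [[65.0, 501.0], [294.0, 552.0]], 'panel x,z mm', np.float64(11.603156452448404), np.float64(-1.8914635342077435))
0
((-50, 30), [[277.0, 218.0], [510.0, 263.0]], 'panel x,z mm', np.float64(-102.61310392723969), np.float64(-10.622045578515815))
((59, 78), [[65.0, 313.0], [299.0, 362.0]], 'panel x,z mm', np.float64(6.408832322760341), np.float64(37.37795442148417))
((63, 78), [[55.0, 325.0], [291.0, 374.0]], 'panel x,z mm', np.float64(10.409637322760268), np.float64(37.37795442148417))
((63, 45), [[66.0, 471.0], [296.0, 521.0]], 'panel x,z mm', np.float64(10.409637322760268), np.float64(4.377954421484198))
```

Call:
apply_moves([
  [[0, -0.05, 0.2], 0, 0.2],
  [[0, -0.1, 0.4], 0, 0.2],
  [[0, -0.15, 0.5], 0, 0.2],
  [[0, -0.2, 0.6], 0, 0.2],
  [[0, -0.2, 0.7], 0, 0.2],
  [[0, -0.2, 0.8], 0, 0.2],
  [[0, -0.2, 0.8], 0, 0.2],
  [[0, -0.2, 0.8], 0, 0.2],
  [[0, -0.2, 0.8], 0, 0.2],
  [[0, -0.2, 0.8], 0, 0.2],
])

```text
clock: 25.2
tcp_pos: [0.5285, 0.3765, 0.0982]
orientation: [0.0, 0.98, -0.197, -0.0]
wrist_force: [-1.2, -5.3, 3.5]
finger_gap: 0.0518
```

```bash
python3 -c "
from pr import *
s=cam('side','side15')
p=pose()[0]
shift([*(f-.059*n),.1015],-23); print('d',(f-p[:2])@n)
for t in(5,0,-4):
  print(t)
  for r in P(s,pose()[0],t,gx=-8.2,gz=28.2,sc=8,off=(275,185),pts=((-50,30),(63,78))): print(r)
a=cv2.imread('pics/side15.png')[185:260,275:345]
a=cv2.resize(a,None,fx=8,fy=8,interpolation=cv2.INTER_NEAREST).astype(float)
a=np.clip(255*(a/255)**.5,0,255).astype(np.uint8); cv2.imwrite('pics/s15e.png',a)"
```

```text
t 25.25 tcp [0.5285 0.3765 0.0981] psi -22.7 tiltz [-0. -0. -1.] F [-1.5 -4.5  3. ] gap 0.0516 j [ 28.  30.   2.  62.  -0. 141.]
 shift cm [-0.01  0.02 -0.34] yaw -359.7 or +360
d 0.058829576091707254
5
((-50, 30), [[275.0, 240.0], [507.0, 286.0]], 'panel x,z mm', np.float64(-100.32198280167762), np.float64(-14.75366720695756))
((63, 78), [[47.0, 407.0], [282.0, 458.0]], 'panel x,z mm', np.float64(16.454990371730112), np.float64(23.215079370960844))
0
((-50, 30), [[276.0, 253.0], [508.0, 299.0]], 'panel x,z mm', np.float64(-100.63798834170724), np.float64(-18.389927710374813))
((63, 78), [[54.0, 366.0], [290.0, 416.0]], 'panel x,z mm', np.float64(12.384752908292755), np.float64(29.6100722896252))
-4
((-50, 30), [[276.0, 265.0], [508.0, 311.0]], 'panel x,z mm', np.float64(-100.66173207277171), np.float64(-21.310133022411566))
((63, 78), [[61.0, 333.0], [296.0, 383.0]], 'panel x,z mm', np.float64(8.73670687279197), np.float64(34.45542292314616))
```

View pics/s15e.png

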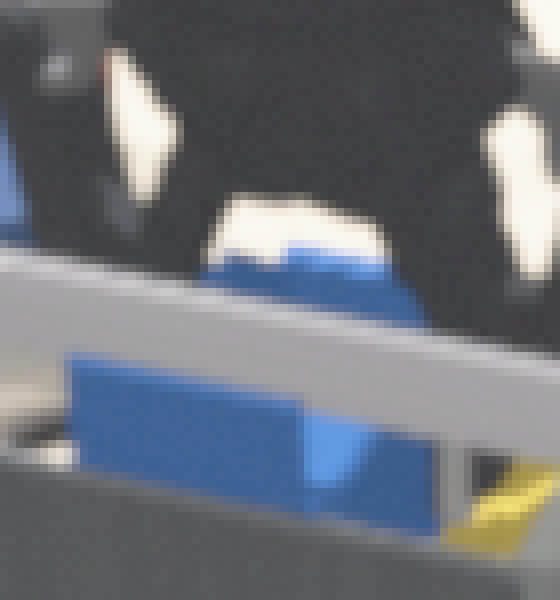

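Call:
apply_moves([
  [[0, 0.1, 0], 0, 0.2],
  [[0, 0.1, 0], 0, 0.6],
  [[0, 0.1, 0], 0, 0.64],
  [[0, 0.1, 0], 0, 0.68],
  [[0, 0.1, 0], 0, 0.75],
  [[0, 0.1, 0], 0, 0.85],
  [[0, 0.1, 0], 0, 0.95],
  [[0, 0.1, 0], 0, 1],
  [[0, 0.1, 0], 0, 1],
  [[0, 0.1, 0], 0, 1],
])

```text
clock: 26.5
tcp_pos: [0.5283, 0.3758, 0.0982]
orientation: [0.0, 0.98, -0.197, 0.0]
wrist_force: [0.3, -1.1, -0.3]
finger_gap: 0.0854
```

```bash
python3 -c "
from pr import *
s=cam('side','side16')
shift([*(f-.059*n),.25],-23)
a=cv2.imread('pics/side16.png')[170:260,240:360]
a=cv2.resize(a,None,fx=6,fy=6,interpolation=cv2.INTER_NEAREST).astype(float)
a=np.clip(255*(a/255)**.5,0,255).astype(np.uint8); cv2.imwrite('pics/s16e.png',a)"
```

```text
t 26.55 tcp [0.5283 0.3757 0.0983] psi -22.7 tiltz [ 0. -0. -1.] F [ 0.5 -0.6  0.1] gap 0.0855 j [ 28.  30.   1.  62.  -0. 141.]
 shift cm [ -0.02  -0.06 -15.17] yaw -359.7 or +360
```

View pics/s16e.png

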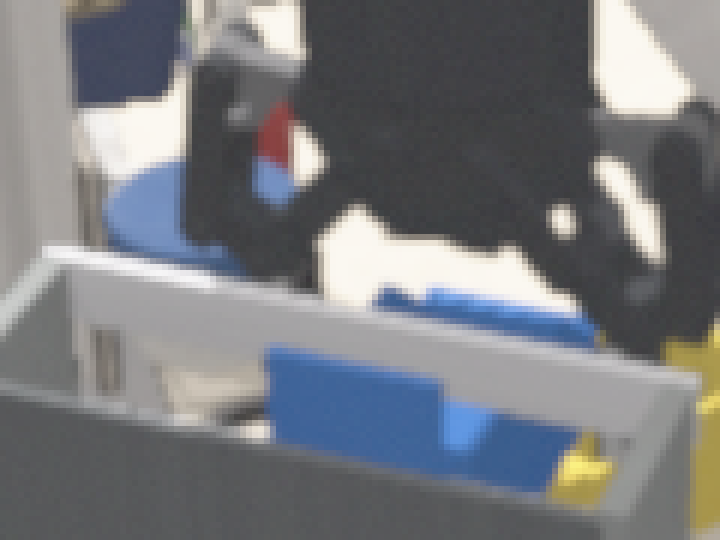

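Call:
apply_moves([
  [[0, 0, -1], 0, 1],
  [[0, 0, -3], 0, 1],
  [[0, 0, -6], 0, 1],
  [[0, 0, -10], 0, 1],
  [[0, 0, -14], 0, 1],
  [[0, 4, -17], 0, 1],
  [[0, 9, -18], 0, 1],
  [[2, 14, -18], 0, 1],
  [[7, 17, -18], 0, 1],
  [[12, 18, -18], 0, 1],
])

```text
clock: 27.8
tcp_pos: [0.5697, 0.1615, 0.2804]
orientation: [-0.0, 0.98, -0.197, 0.001]
wrist_force: [-0.1, -0.1, 0.2]
finger_gap: 0.0855
```

```bash
python3 -c "
from pr import *
s=cam('side','side17');t=cam('top','top17')
shift([*(f-.059*n),.25],-23)
a=cv2.imread('pics/side17.png')[150:350,200:440];cv2.imwrite('pics/s17.png',cv2.resize(a,None,fx=3,fy=3,interpolation=2))
a=cv2.imread('pics/top17.png')[100:260,160:360];cv2.imwrite('pics/t17.png',cv2.resize(a,None,fx=3.5,fy=3.5,interpolation=2))"
```

```text
t 27.9 tcp [0.5729 0.16   0.2783] psi -23.0 tiltz [ 0.002 -0.001 -1.   ] F [ 0.4  0.4 -0.2] gap 0.0856 j [  8.  20.  12.  82.  -0. 121.]
 shift cm [-12.57 -18.17   2.8 ] yaw -0.0 or +360
```

View pics/s17.png

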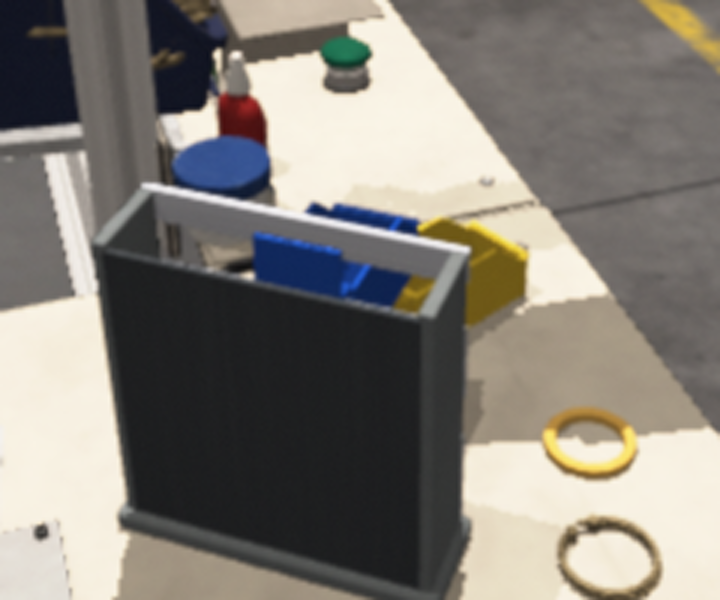

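View pics/t17.png

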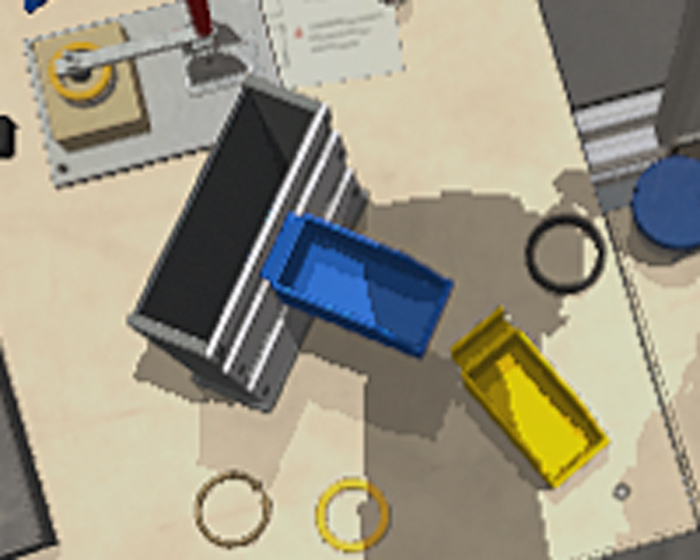

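```bash
python3 -c "
from pr import *
t=cam('top')
P=onz(t,[(452/3.5+160,283/3.5+100),(422/3.5+160,355/3.5+100)],.118); print(P.round(3),(P[:,:2]-f)@n,(P[:,:2]-f)@l)
h=cv2.cvtColor(t['pixels'],cv2.COLOR_RGB2HSV);print([c for c in cv2.connectedComponentsWithStats(cv2.inRange(h[180:245,285:340],(22,150,90),(32,255,255)))[3].round(1).tolist()])
a=cv2.cvtColor(cv2.imread('pics/top0.png'),cv2.COLOR_BGR2HSV);print(cv2.connectedComponentsWithStats(cv2.inRange(a[180:245,285:340],(22,150,90),(32,255,255)))[3].round(1).tolist())
print(env.hand_in())"
```

```text
[[0.534 0.327 0.118]
 [0.487 0.346 0.118]] [-0.10246485 -0.10317594] [-0.02438394  0.02641895]
[[27.4, 31.1], [25.9, 34.4]]
[[27.5, 31.1], [25.5, 34.5]]
the job is handed in; nothing more can be done
None
```

The blue bin is hanging in the upper groove near the middle of the panel. The arm let go and moved clear, and I handed the job in at about 28 s of the 35 s allowed.

- **Tilting:** the moves only turn the tool about its own axis, so the gripper stayed vertical. I tilted the bin in the pads by pressing its front down on the panel's top edge. That took two passes and ended at about 48°, a little over the 30–45° you gave. The bin slipped several millimetres in the grip along the way.
- **Hanging:** on the first try at rotating it down, the lip seemed to catch on the outside of the lower slat, pushing back with about 13 N. I lifted it, moved it further in, rotated it down to level and released it.
- **Last checks:**
  - Both cameras show the lip behind the upper slat and the tongue in the upper groove.
  - The bin's front sits about 102 mm out from the panel face, where 100 mm was expected. It is centred to about 1 mm and square to the panel.
  - The yellow bin's centre in the top camera image matches the first picture to within 0.4 pixel.
  - Contact forces in the end-of-move readings stayed around 22 N or less.
- **Not checked:** I did not measure the final droop angle, and I saw no report on whether the job was judged a success.

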